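# Pull the uncapped balm tube with the sprung tongs

## Task

One tube in the front row of the filling tray has missed its cap and must come out for inspection without being dented. Pick up the sprung tongs, bring their padded jaws around the body of the uncapped tube, squeeze to the line on the guide tongue, and only then lift the tube out of the tray until its foot is well clear above the caps of the other tubes. Finish while holding it up there, still and upright, with the tongs kept at the line; do not touch the tube with the gripper itself, and leave the capped tubes and the spatula where they are.

Things in the scene. Friction and masses are not known exactly. Their poses are not given: they have to be found in the camera images.
- tongs_grip (a point): Sprung steel tongs (big tweezers), 207 mm long, 18 mm high, 72 g, lying on their edges so the two arms close sideways. This point: midway between the arms at the ridged finger grips (30 mm long), 9 mm above the underside, near the centre of mass. x to the jaws, y to the left arm, z up. Over the ridges 43 mm wide outside when free, 30 mm at the line; closing 1 mm here closes the jaws 1.68 mm.
- tongs_tip (a point): Point midway between the jaws at the middle of the pads: 75 mm ahead of tongs_grip, same height and axes. The tube's axis should stand here. Jaws 30 mm long, ending 11 mm ahead of it. Seen from here the bow (closed spring end) is 194 mm behind; both arms swing alike about a pivot 185 mm behind. Free, the jaws measure 52 mm over their outsides.
- jaw_left (a point): Middle of the inner face of the left steel jaw, behind its pad. The distance jaw_left to jaw_right is the jaw gap: 44 mm free, 22 mm at the line (20 to 24 is on the line). Each jaw has a soft silicone pad, 18 mm long, 16 mm high, its face 6 mm inside the jaw, that gives 1 mm per 0.6 N, at most 5 mm: the pads meet the 16 mm tube at a gap of 28 mm and press it with about 2 N at 22 mm.
- jaw_right (a point): The same point on the right steel jaw.
- limb_left (a joint): Swing of the tongs' left arm about the bow (the right one moves alike): 0 free, grows as the tongs are squeezed, 0.06 rad with the jaws at the line. Spring 14 N m/rad per arm: at the ridges each arm pushes back with about 2.7 N at a jaw gap of 36 mm and 7.5 N at 22 mm, plus 3 N when the tube is between the pads.
- tongue_line (a point): Middle of the black line, a band 3 mm wide across the thin aluminium guide tongue that is fixed to the left arm and passes through the right arm, 32 mm ahead of tongs_grip. The jaws are right (22 mm, plus or minus 2) when the outer face of the right arm lies within the band. The tongue offers no resistance.
- open_tube_center (a point): The uncapped white balm tube in one of the three used bores of the tray's front row: body 16 mm across and 50 mm tall, then an open neck 12 mm across; 61 mm tall in all, about 16 g. This point is half-way up its axis, 30.5 mm above its foot. It stands 15 mm deep in its bore with 0.75 mm play all round. Grip the body above the tray, best 40 mm above the foot (9.5 mm above this point). z is its axis.
- capped_a_center (a point): A capped white tube, 16 mm across and 68 mm tall, in another of the three used front-row bores, 60 or 120 mm beside the uncapped one. This point is half-way up, 34 mm above its foot.
- capped_b_center (a point): The other capped white tube in the front row, same as capped_a.
- tray: White plastic filling tray, fixed, 240 x 260 mm, 20 mm thick. Origin: centre of its underside; -x is its front edge (robot's side), y along the rows. The three used front-row bores are at x = -90 mm, y = -60, 0 and 60 mm; bore floors 5 mm above the bench. At the back stands a block of capped tubes (tops 73 mm above the bench), from x = 0 on; between lie empty bores.
- open_tube: The same uncapped tube; origin at the centre of its foot.
- tongs: The same tongs; origin 9 mm under tongs_grip, same axes.
- spatula: Spatula lying on the bench to the left, 240 mm long; only a bystander.
Not all that is in view belongs to the job. What is shaped like the open_tube but black, purple or red is not meant.

How it is judged:
By the outcome, as a careful person would: the job done as asked, in the order asked, and still so for the second after the job is handed in, while the arm keeps its last pose, push and grip.
It also fails if it takes over 51 s, if anything falls off the work surface, if the arm or the gripper's body presses on something with over 40 N, if the wrist force passes 120 N, or if a joint passes its speed limit or range.

## Robot

A 6-joint arm with a two-finger parallel gripper is mounted at the origin on the work surface. World frame = base frame: x ahead of the robot, y to its left, z up, the work surface at z = 0. Lengths are in mm, angles in rad, forces in N, time in s.
With the tool pointing down it reaches from about 300 to 875 mm from the base axis. Payload 6.4 kg.
Tool frame: the origin (TCP) lies at the very end of the fingers, on their centre line; the grasp point (between the pads) lies 19 mm behind it (ctrl.pinch_z is the distance from the TCP to the grasp point, in mm); z points along the fingers, x is the direction in which the jaws open and shut, and the axes are right-handed (so a half turn about z gives the same grasp; the last joint's range is limited). The gripper opens to 88 mm and grips with 3 to 60 N. Pads are 18 mm wide; open, the fingers measure 123 mm over their backs; the gripper's body (75 mm by 187 mm) begins 45 mm behind the grasp point.
Start: joints at [0.975, 0.181, 1.607, -0, 1.354, -0.206], TCP at [218.492, 531.886, 199.314] pointing down, gripper open.
Joint ranges: [-2.99, 2.99], [-0.89, 2.07], [0.3, 2.58], [-1.14, 4.28], [0, 2.63], [-3.12, 3.12]. Speed limits (rad/s): [2.57, 2.57, 3.01, 3.14, 3.14, 3.14].

## Interface

Orientations are given as a 3x3 rotation matrix whose columns are the frame's x, y, z axes.
In Python, from workcell import ctrl gives the robot as it stands.
- The arm moves only by the shell command python3 -m creep 'ROWS' [OPENING] [FORCE]. ROWS is JSON, a list of rows, each an object of numbers: "dx", "dy", "dz": the shift along the tool's x, y, z in m; "ax", "ay", "az": the turn, a rotation vector about the tool's x, y, z in degrees. A call has 1 to 8 rows; each row shifts and turns the commanded pose from where the row before left it, along the tool's axes as they then stand; what a row does not reach is not made up. A row lasts 1/8 s, in which the tool goes at most 62.5 mm and 10.7 degrees, less where a joint would pass 70% of its speed; a pose out of reach is approached as far as the arm can. A call with a gripper value outside its range is refused whole. OPENING is the closure, from 0 (fully open) to 1 (shut), set as the call begins (- or left out, the last holds). The fingers move at their own pace and stop on an object; FORCE is the grip in N (left out, the last holds). Time passes only in rows, so rows that do not move let the fingers close. It gives the time, the measured TCP pose, the force and the opening at its end, in the units of the state.
- ctrl.get_state(): the state, without advancing time (a new reading comes with each control period).
- ctrl.get_image(name): name is "scene" or "top"; returns a dict with "pixels" (480x640x3 uint8, blue, green, red), "z_map" (480x640 float32, mm along the optical axis (not along the pixel's ray), 0 where there is no reading), "camera_matrix" (3x3 intrinsics, pixels), "R" (3x3) and "t" (3): a world point X has camera coordinates R X + t. Camera axes: x right, y down, z forward; pixel columns grow to the right and rows downward; lengths in mm; the calibration is good to about 2 mm. A picture is of the moment at which its call begins.
- ctrl.job_done(): hands the job in, once; it reports no verdict.
Trained networks look in a picture, given as the dict that the camera call returned (one of the last four; its "shot" number tells which), for a name from the list of things; names that differ only in an ending like _2 or _b are one class to them, and where a whole thing is asked for, a point or a joint stands for the part that bears it (a point fixed in the world has none). Each returns a list of dicts, best first, with "p" (0 to 1); they miss things now and then, are a little off and sometimes report something else, mostly with a low value. They report only what shows in the picture. A call takes as long as a camera call. They do not tell look-alikes from the thing itself.
- ctrl.look_for(picture, name): "point" ([x, y, z] in mm, in the coordinates of the camera as it stood for that picture, good to about 4 mm: the middle of the surface that is visible of it).
- ctrl.silhouettes(picture, name): "mask" (480x640 bool, what is visible of it).
The state is a dict: "time": time; "joints": joint angles; "joint_vel": joint speeds; "tau": joint torques, N m; "position": TCP position; "tcp_rot": TCP orientation; "wrist_force": force on the tool from outside, world axes, zero at the start; "wrist_torque": the same for the moment, N m; "grip_width": finger opening in mm.
Only numpy, scipy, OpenCV 4.12 (cv2) and the standard library are available. Lean on these libraries where they do the work, as an engineer would, in place of code of your own. Each camera call takes 0.05 s, during which the arm holds its last target.

## Working session

There is one attempt and no reset: what is moved stays moved. The work goes in short steps, Python scripts to look and compute and a shell command to move; the robot and the scene stay as the last step left them, time stands still between calls to the robot, and variables do not carry over. Pictures are saved under pics/ and viewed, and the job is handed in when it is done.

```bash
mkdir -p pics; ls
cat > h.py <<'E'
from workcell import ctrl
import numpy as np, cv2
def w(pic,p): return pic["R"].T@(np.asarray(p)-pic["t"])
def px(pic,X):
    c=pic["R"]@np.asarray(X)+pic["t"]; u=pic["camera_matrix"]@c; return u[:2]/u[2]
def back(pic,u,v,z=None,Z=None):
    K=pic["camera_matrix"]; r=np.linalg.inv(K)@[u,v,1.]
    if z is None and Z is None: z=pic["z_map"][int(v),int(u)]
    if Z is not None:
        o=-pic["R"].T@pic["t"]; d=pic["R"].T@r; return o+d*(Z-o[2])/d[2]
    return w(pic,r*z)
E
python3 - <<'E'
from h import *
np.set_printoptions(precision=1,suppress=True)
s=ctrl.get_state(); print(s)
for n in ["scene","top"]:
    p=ctrl.get_image(n); cv2.imwrite(f"pics/{n}0.png",p["pixels"])
    print(n,(-p["R"].T@p["t"]),p["R"],p["camera_matrix"])
    for k in ["tongs","tongs_grip","tongs_tip","open_tube_center","capped_a_center","tray","tongue_line","jaw_left","jaw_right","spatula"]:
        try: 
            for r in ctrl.look_for(p,k)[:5]: print(k,round(r["p"],2),w(p,r["point"]),px(p,w(p,r["point"])))
        except Exception as e: print(k,e)
E
```

```text
pics
{'time': 0.0, 'joints': array([ 1. ,  0.2,  1.6, -0. ,  1.4, -0.2]), 'joint_vel': array([-0., -0.,  0.,  0.,  0.,  0.]), 'tau': array([  0. , -43.4, -34.2,   0.1,   0. ,  -0. ]), 'position': array([218.2, 531.4, 198.4]), 'tcp_rot': array([[ 0.4,  0.9, -0. ],
       [ 0.9, -0.4, -0. ],
       [-0. , -0. , -1. ]]), 'wrist_force': array([-0.1, -0.7, -0.3]), 'wrist_torque': array([-0.,  0.,  0.]), 'grip_width': 88.05436182011682}
scene [1318.6 -358.7  790.2] [[ 0.5  0.9  0. ]
 [ 0.6 -0.3 -0.8]
 [-0.7  0.4 -0.6]] [[603.9   0.  322.4]
 [  0.  603.9 243.7]
 [  0.    0.    1. ]]
tongs 0.67 [458.8  66.2  12.6] [293.7 238.7]
tongs_grip 0.88 [463.   68.5  13. ] [295.7 239.3]
tongs_tip 0.74 [461.3  65.5   8.5] [294.1 241. ]
tongs_tip 0.17 [636.2   1.1  49.6] [307. 289.]
open_tube_center 0.77 [637.3  63.8  44.7] [337.8 279.4]
open_tube_center 0.77 [549.8 -37.4  38. ] [266.5 272.4]
open_tube_center 0.65 [555.8 123.5  35.6] [342.6 247.7]
open_tube_center 0.57 [558.8 206.6  34.9] [379.  235.6]
capped_a_center 0.5 [629.9 121.3  47.1] [362.5 265.6]
tray 0.68 [775.6  47.4  23. ] [371.7 341.5]
tong
[... 340 characters left out ...]
gs 0.93 [461.8 104.1  15.2] [324.6 298.4]
tongs_grip 0.62 [454.9 102.9  16.8] [325.1 301.6]
open_tube_center 0.56 [545.2 202.2  47.6] [278.3 257.1]
open_tube_center 0.53 [457.3 102.5  16.1] [325.3 300.5]
open_tube_center 0.48 [627.4  68.8  57.3] [341.6 218.7]
open_tube_center 0.45 [438.9 115.1  16.3] [319.3 309.1]
capped_a_center 0.22 [628.7  71.7  57.4] [340.2 218.1]
tray 0.69 [629.   66.6  54. ] [342.6 218.3]
tray 0.56 [712.6  73.   22.7] [339.9 185.2]
tongue_line 0.79 [434.2 114.9  18. ] [319.3 311.3]
jaw_left 0.76 [436.5 112.6  16.6] [320.4 310.2]
jaw_left 0.7 [637.6 405.1   4.9] [191.4 219.1]
jaw_right 0.61 [473.6  84.4  17.1] [333.8 292.9]
spatula 0.78 [639.9 407.2   7.5] [190.2 217.8]
```

View pics/scene0.png

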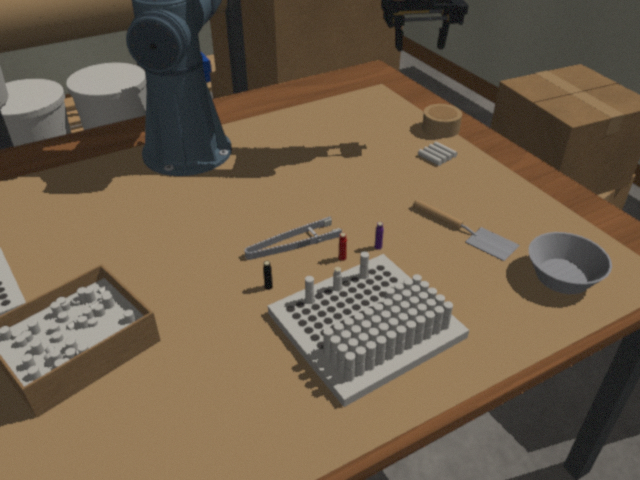

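View pics/top0.png

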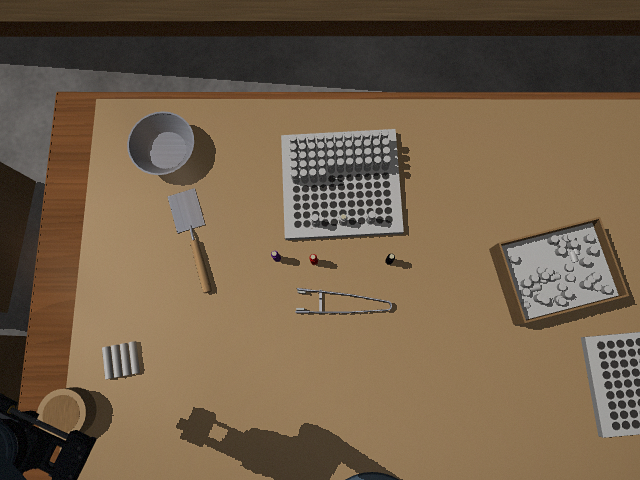

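Run:
```python
from h import *
a=cv2.imread("pics/scene0.png")[240:310,290:390]; b=cv2.imread("pics/top0.png")[205:235,300:400]
a=cv2.resize(a,None,fx=7,fy=7,interpolation=3)[:,:700]; cv2.imwrite("pics/crA.png",a)
c=cv2.imread("pics/top0.png")[280:325,285:405]; 
d=cv2.imread("pics/scene0.png")[210:265,235:355]
cv2.imwrite("pics/crB.png",np.vstack([cv2.resize(c,(720,270),interpolation=3),cv2.resize(d,(720,330),interpolation=3)]))
p=ctrl.get_image("top")
for k in ["tongs","tray"]:
  for r in ctrl.silhouettes(p,k)[:2]:
    m=r["mask"]; ys,xs=np.nonzero(m); print(k,r["p"],m.sum(),xs.min(),xs.max(),ys.min(),ys.max()); cv2.imwrite(f"pics/m_{k}.png",m*255)
```

```text
tongs 0.9 376 296 391 288 313
tray 0.88 12199 280 403 129 239[ WARN:0@3.330] global loadsave.cpp:1063 imwrite_ Unsupported depth image for selected encoder is fallbacked to CV_8U.
```

View pics/crA.png

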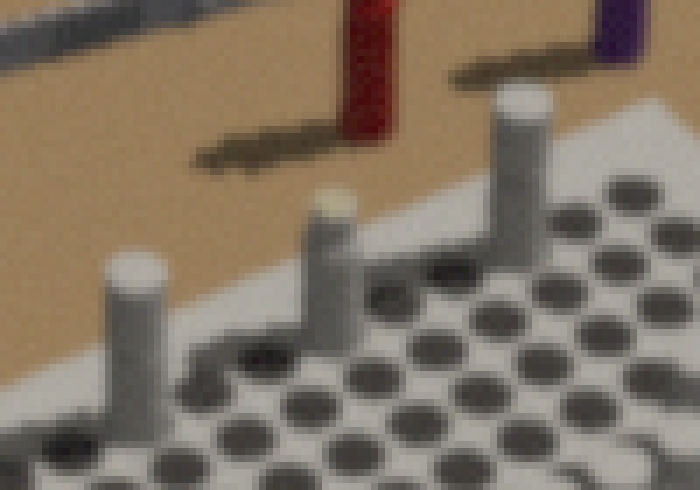

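View pics/crB.png

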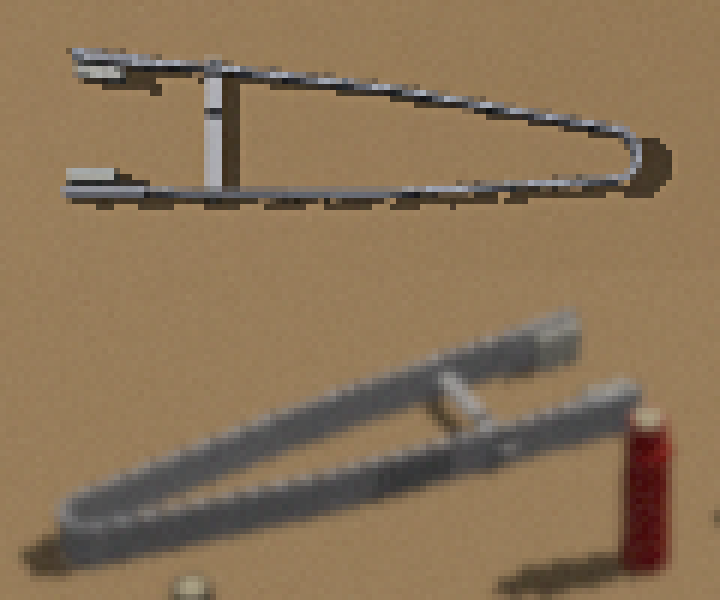

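Candidates for the tube in the scene picture are the front-row white ones at (310,290), (338,279) and (364,265), and the dark look-alikes black (267,275), red (343,247) and purple (379,236). The middle white one at (338,279) is meant. It is shorter and has a narrower cream neck, while the outer two have full-width caps. The tongs' jaws point to the left of the top picture (world +y), and the bow is at (392,306).

Run:
```python
from h import *
np.set_printoptions(precision=1,suppress=True)
t=ctrl.get_image("top"); s=ctrl.get_image("scene")
print("tongs top: R tip,L tip,bow"); T=[back(t,296.7,288.3,Z=18),back(t,295.8,311.5,Z=18),back(t,391.7,305.8,Z=18)]
for x in T: print(x)
m=(T[0]+T[1])/2; print(m,np.linalg.norm(T[0]-T[1]),np.linalg.norm(m-T[2]),np.degrees(np.arctan2(*(m-T[2])[[1,0]])))
# scene tongs: crop B scale 6 offset (235,210), y offset 270
f=lambda u,v:back(s,235+u/6,210+(v-270)/6,Z=18)
print("scene",f(578,315),f(640,382),f(62,505))
print("tubes scene",[back(s,290+u/7,240+v/7,Z=z) for u,v,z in [(137,265,73),(335,200,66),(523,95,73)]])
# depth points of white tubes top view
b=cv2.resize(t["pixels"][195:245,295:415],(720,300),interpolation=3); 
c=cv2.resize(t["pixels"][280:325,285:405],(720,270),interpolation=3); cv2.imwrite("pics/tt.png",np.vstack([b,c]))
H=np.full((480,640),np.nan)
for v in range(205,232):
  for u in range(295,410):
    if t["z_map"][v,u]>0:
      X=back(t,u,v)
      if 45<X[2]<90 and X[0]<660 : H[v,u]=X[2]
      if 55<X[2] and X[0]<660: print(u,v,X) if X[2]>62 else 0
# tray corners mask
r=ctrl.silhouettes(t,"tray")[0]["mask"].astype(np.uint8)
P=[]
for u in range(290,398,3):
  vs=np.nonzero(r[:,u])[0]
  P.append(back(t,u,vs.max()+.5,Z=20))
P=np.array(P); k=np.polyfit(P[:,1],P[:,0],1); print("front edge x=ky+c",k, np.degrees(np.arctan(k[0])))
```

```text
tongs top: R tip,L tip,bow
[482.8 164.2  18. ]
[433.2 165.   18. ]
[447.3 -38.9  18. ]
[458.  164.6  18. ] 49.57573960569527 203.75038338235098 86.9846820332954
scene [440.9 165.6  18. ] [484.6 164.8  18. ] [446.6 -35.6  18. ]
tubes scene [array([635.4,   6.9,  73. ]), array([632.3,  66.4,  66. ]), array([627.9, 126.1,  73. ])]
370 211 [639.4   9.7  77. ]
371 211 [640.3   7.4  73.5]
372 211 [641.6   5.   68.7]
373 211 [640.9   3.1  71.2]
369 212 [638.6  11.5  71.7]
370 212 [638.4   9.4  72.4]
371 212 [639.4   7.1  68.7]
372 212 [638.2   5.3  73.4]
373 212 [638.2   3.2  73.4]
374 212 [638.8   1.   71.2]
369 213 [635.9  11.6  73.7]
370 213 [635.8   9.5  74.3]
371 213 [636.6   7.3  71. ]
372 213 [637.    5.1  69.5]
373 213 [636.3   3.1  72.2]
374 213 [636.2   1.1  72.8]
375 213 [636.8  -1.2  70.3]
313 214 [633.3 128.9  72.7]
314 214 [633.2 126.8  73.4]
315 214 [633.9 124.8  70.8]
316 214 [633.  122.6  74.1]
342 214 [634.3  68.1  70.2]
343 214 [635.7  65.9  65.2]
344 214 [635.   63.8  67.8]
368 214 [634.7  13.5  69.9]
369 214 [634.5  11.4  70.9]
370 214 [633.5   9.6  74.7]
371 214 [633.5
[... 2165 characters left out ...]
0.7]
373 218 [627.5   2.7  64.2]
312 219 [622.4 130.8  73.4]
313 219 [622.1 128.6  74.4]
314 219 [622.3 126.6  73.8]
315 219 [621.8 124.4  75.9]
316 219 [622.8 122.5  71.8]
317 219 [622.5 120.3  73. ]
318 219 [623.3 118.4  70. ]
341 219 [625.5  70.1  62.3]
342 219 [624.8  68.   64.9]
343 219 [625.2  65.9  63.3]
344 219 [625.1  63.8  64.1]
312 220 [621.3 131.   69.1]
313 220 [619.9 128.6  74.9]
314 220 [619.9 126.5  74.9]
315 220 [621.  124.6  70.3]
316 220 [620.2 122.4  73.6]
317 220 [621.3 120.5  69.3]
318 220 [622.3 118.6  65.1]
313 221 [619.6 129.   67.3]
314 221 [620.2 127.   64.7]
315 221 [618.1 124.4  73.5]
316 221 [619.3 122.6  68.4]
front edge x=ky+c [ -0.1 600.8] -3.3416445697564234
```

View pics/tt.png

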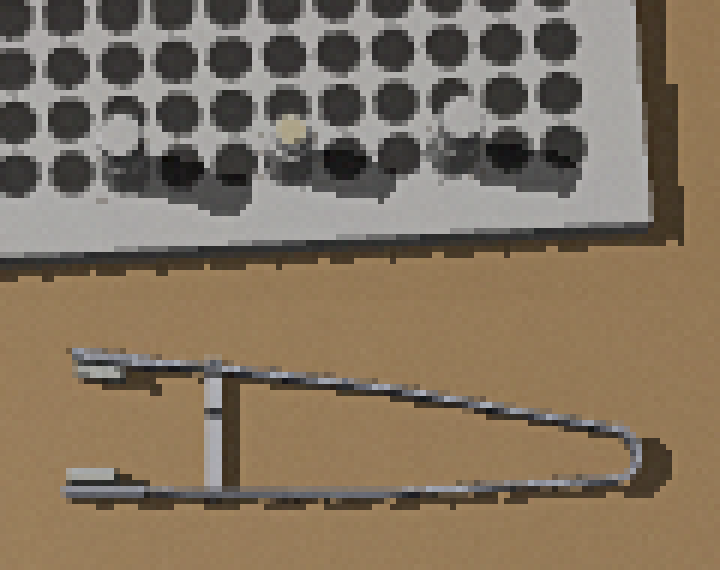

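```bash
cat >> h.py <<'E'
def plan(X,yaw):
    s=ctrl.get_state(); R=s["tcp_rot"]; d=np.asarray(X)-s["position"]
    y=np.degrees(np.arctan2(R[1,0],R[0,0])); dyaw=(yaw-y+180)%360-180
    print("t",round(s["time"],2),"pos",s["position"].round(1),"yaw",y.round(2),"tilt z",R[:,2].round(4),"j",s["joints"].round(2),"w",round(s["grip_width"],2),"F",s["wrist_force"].round(1))
    a=np.radians(y); x=np.array([np.cos(a),np.sin(a)]); yy=np.array([np.sin(a),-np.cos(a)])
    print("tool shift mm before turn dx,dy,dz:",(x@d[:2]).round(1),(yy@d[:2]).round(1),(-d[2]).round(1)," az deg:",(-dyaw).round(2))
E
python3 -c "
from h import *
plan([455,80,60],-3.4)"
```

```text
t 1.4 pos [218.5 531.9 199.3] yaw 67.66 tilt z [-0. -0. -1.] j [ 0.97  0.18  1.61 -0.    1.35 -0.21] w 88.29 F [-1.1 -0.1  0.4]
tool shift mm before turn dx,dy,dz: -328.1 390.5 139.3  az deg: 71.06
```

```bash
python3 -m creep '[{"dx":-0.036,"dy":0.043},{"dx":-0.036,"dy":0.043},{"dx":-0.036,"dy":0.043},{"dx":-0.036,"dy":0.043},{"dx":-0.036,"dy":0.043},{"dx":-0.036,"dy":0.043},{"dx":-0.036,"dy":0.043},{"dx":-0.036,"dy":0.043}]' 0
python3 -m creep '[{"dx":-0.04,"dy":0.0465,"az":10},{"az":10},{"az":10},{"az":10},{"az":10},{"az":10},{"az":10},{"az":1}]'
python3 -c "
from h import *
plan([455,80,60],-3.4)"
```

```text
t 1.4 pos [218.5 531.9 199.3] yaw 67.66 tilt z [-0. -0. -1.] j [ 0.97  0.18  1.61 -0.    1.35 -0.21] w 88.29 F [-1.1 -0.1  0.4]
tool shift mm before turn dx,dy,dz: -328.1 390.5 139.3  az deg: 71.06schema error: expected keys dx, dy, dz, ax, ay, az
schema error: expected keys dx, dy, dz, ax, ay, az
```

```bash
python3 -m creep '[{"dx":-0.036,"dy":0.043,"dz":0,"ax":0,"ay":0,"az":0},{"dx":-0.036,"dy":0.043,"dz":0,"ax":0,"ay":0,"az":0},{"dx":-0.036,"dy":0.043,"dz":0,"ax":0,"ay":0,"az":0},{"dx":-0.036,"dy":0.043,"dz":0,"ax":0,"ay":0,"az":0},{"dx":-0.036,"dy":0.043,"dz":0,"ax":0,"ay":0,"az":0},{"dx":-0.036,"dy":0.043,"dz":0,"ax":0,"ay":0,"az":0},{"dx":-0.036,"dy":0.043,"dz":0,"ax":0,"ay":0,"az":0},{"dx":-0.036,"dy":0.043,"dz":0,"ax":0,"ay":0,"az":0}]' 0
python3 -c "
from h import *
plan([455,80,60],-3.4)"
```

```text
time: 2.4
position: [428.0, 133.1, 199.7]
tcp_rot: [[0.38, 0.925, 0.001], [0.925, -0.38, 0.0], [0.001, 0.001, -1.0]]
wrist_force: [1.2, 0.6, -0.6]
grip_width: 88.2
t 2.4 pos [428.  133.1 199.7] yaw 67.66 tilt z [ 1.1e-03  2.0e-04 -1.0e+00] j [ 0.04 -0.12  1.91  0.    1.34 -1.15] w 88.2 F [ 1.2  0.6 -0.6]
tool shift mm before turn dx,dy,dz: -38.8 45.2 139.7  az deg: 71.06
```

```bash
python3 -m creep '[{"dx":-0.039,"dy":0.045,"dz":0,"ax":0,"ay":0,"az":10},{"dx":0,"dy":0,"dz":0.02,"ax":0,"ay":0,"az":10},{"dx":0,"dy":0,"dz":0.02,"ax":0,"ay":0,"az":10},{"dx":0,"dy":0,"dz":0.02,"ax":0,"ay":0,"az":10},{"dx":0,"dy":0,"dz":0.02,"ax":0,"ay":0,"az":10},{"dx":0,"dy":0,"dz":0.02,"ax":0,"ay":0,"az":10},{"dx":0,"dy":0,"dz":0,"ax":0,"ay":0,"az":10},{"dx":0,"dy":0,"dz":0,"ax":0,"ay":0,"az":1}]'
python3 - <<'E'
from h import *
plan([455,80,60],-3.4)
p=ctrl.get_image("top"); cv2.imwrite("pics/t1.png",cv2.resize(p["pixels"][190:340,240:440],(800,600),interpolation=3))
p=ctrl.get_image("scene"); cv2.imwrite("pics/s1.png",cv2.resize(p["pixels"][150:300,200:400],(800,600),interpolation=3))
E
```

```text
time: 3.4
position: [454.0, 81.6, 99.2]
tcp_rot: [[0.998, -0.058, -0.0], [-0.058, -0.998, 0.0], [-0.0, -0.0, -1.0]]
wrist_force: [0.1, 0.1, 0.9]
grip_width: 87.9
t 3.4 pos [454.   81.6  99.2] yaw -3.3 tilt z [-2.e-04  0.e+00 -1.e+00] j [-0.08  0.05  1.98  0.    1.12 -0.02] w 87.87 F [0.1 0.1 0.9]
tool shift mm before turn dx,dy,dz: 1.1 1.5 39.2  az deg: 0.1
```

View pics/t1.png

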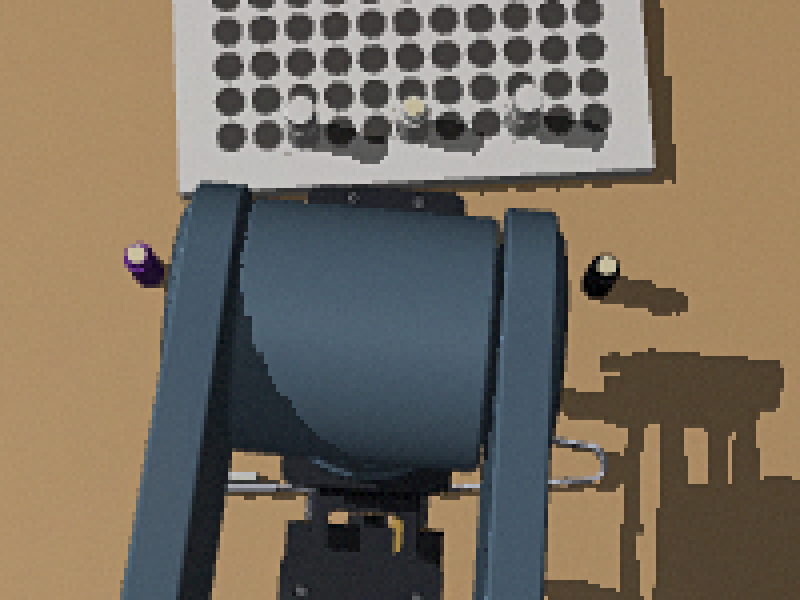

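View pics/s1.png

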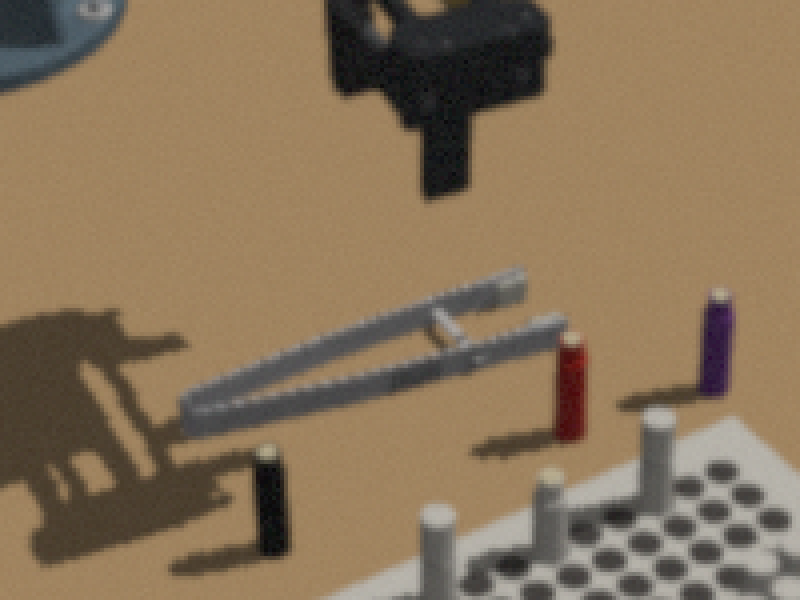

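The gripper hangs open above the tongs. The ridges show as the dark patch at (415,372) in the scene crop, and the look-alikes are clear of the fingers.

```bash
python3 -m creep '[{"dx":0.001,"dy":0.0015,"dz":0.02,"ax":0,"ay":0,"az":0},{"dx":0,"dy":0,"dz":0.02,"ax":0,"ay":0,"az":0},{"dx":0,"dy":0,"dz":0.02,"ax":0,"ay":0,"az":0},{"dx":0,"dy":0,"dz":0.015,"ax":0,"ay":0,"az":0},{"dx":0,"dy":0,"dz":0.01,"ax":0,"ay":0,"az":0},{"dx":0,"dy":0,"dz":0.005,"ax":0,"ay":0,"az":0},{"dx":0,"dy":0,"dz":0,"ax":0,"ay":0,"az":0}]'
python3 -c "
from h import *
plan([455,80,3],-3.4)
p=ctrl.get_image('scene'); cv2.imwrite('pics/s2.png',cv2.resize(p['pixels'][180:280,230:380],(800,533),interpolation=3))"
```

```text
time: 4.38
position: [455.0, 80.0, 9.3]
tcp_rot: [[0.998, -0.058, -0.0], [-0.058, -0.998, -0.0], [-0.0, 0.0, -1.0]]
wrist_force: [-0.2, 0.2, 1.0]
grip_width: 88.0
t 4.38 pos [455.   80.    9.3] yaw -3.31 tilt z [-1.e-04 -0.e+00 -1.e+00] j [-0.08  0.21  2.02 -0.    0.91 -0.03] w 88.04 F [-0.2  0.2  1. ]
tool shift mm before turn dx,dy,dz: -0.0 0.0 6.3  az deg: 0.09
```

View pics/s2.png

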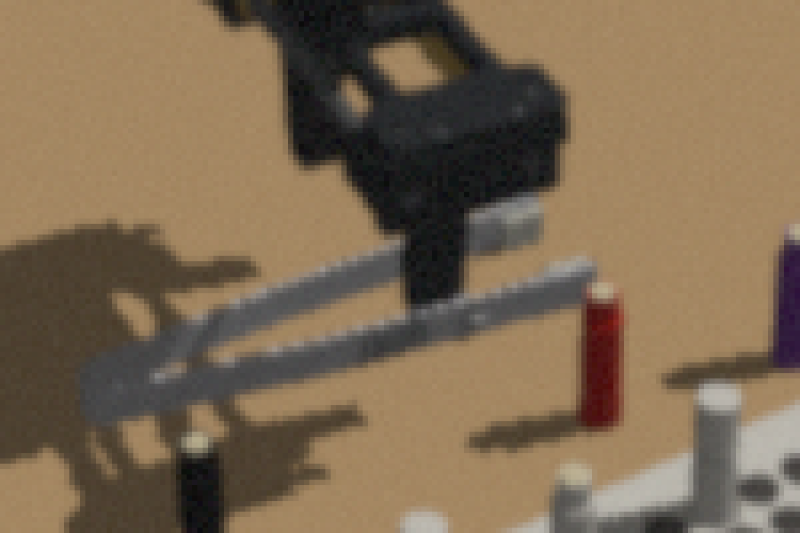

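```bash
python3 -c "
from h import *
p=ctrl.get_image('scene')
for X in [(499,77,9),(411,83,9),(455,80,9),(478,80,18)]:
  q=px(p,X); print(X,q,(q-[230,180])/.1875, p['z_map'][int(q[1]),int(q[0])])
for (u,v) in [(435,295),(430,240),(400,180),(500,150),(430,325),(390,345)]:
  print((u,v),back(p,230+u*.1875,180+v*.1875).round(0))
"
```

```text
(499, 77, 9) [307.8396922 249.3810192] [415.14502505 370.03210241] 1226.3069
(411, 83, 9) [290.33686901 225.11246957] [321.79663474 240.59983771] 1287.6847
(455, 80, 9) [298.87299433 236.94823908] [367.32263642 303.72394174] 1264.6049
(478, 80, 18) [304.10623066 239.69679062] [395.23323017 318.38288332] 1225.1096
(435, 295) [514.  78.  56.]
(430, 240) [518.  74.  85.]
(400, 180) [545.  48. 139.]
(500, 150) [550.  84. 141.]
(430, 325) [480.  94.  10.]
(390, 345) [477.  78.   5.]
```

```bash
python3 -c "
from h import *
np.set_printoptions(precision=0,suppress=True)
p=ctrl.get_image('scene')
cv2.imwrite('pics/s3.png',cv2.resize(p['pixels'][190:260,270:350],(800,700)[:2],interpolation=3)[:600])
for v in range(215,252,2): print(v,back(p,311,v),back(p,308,v),p['pixels'][v,311])
print(ctrl.get_state()['position'])
"
```

```text
215 [540.  63. 127.] [541.  56. 130.] [25 24 21]
217 [543.  61. 125.] [542.  56. 126.] [24 29 22]
219 [541.  62. 119.] [541.  56. 121.] [28 31 29]
221 [542.  62. 115.] [539.  57. 115.] [24 23 25]
223 [520.  74.  91.] [519.  68.  93.] [24 22 15]
225 [516.  76.  83.] [519.  68.  88.] [26 18 23]
227 [516.  76.  78.] [515.  70.  80.] [28 23 25]
229 [514.  77.  71.] [517.  69.  77.] [30 29 29]
231 [517.  75.  69.] [517.  69.  71.] [15 17 18]
233 [515.  76.  63.] [516.  69.  66.] [23 22 17]
235 [516.  76.  58.] [514.  70.  60.] [26 25 22]
237 [477.  97.  17.] [513.  70.  54.] [94 92 92]
239 [480.  95.  16.] [479.  89.  17.] [82 81 82]
241 [478.  96.   8.] [478.  89.  11.] [79 78 77]
243 [481.  94.   6.] [479.  88.   7.] [79 82 85]
245 [481.  94.   0.] [479.  88.   1.] [ 96 125 150]
247 [487.  91.   0.] [484.  85.   1.] [ 96 135 164]
249 [492.  88.  -0.] [489.  83.   0.] [ 97 134 165]
251 [497.  85.  -0.] [495.  80.   1.] [101 136 164]
[455.  80.  10.]
```

View pics/s3.png

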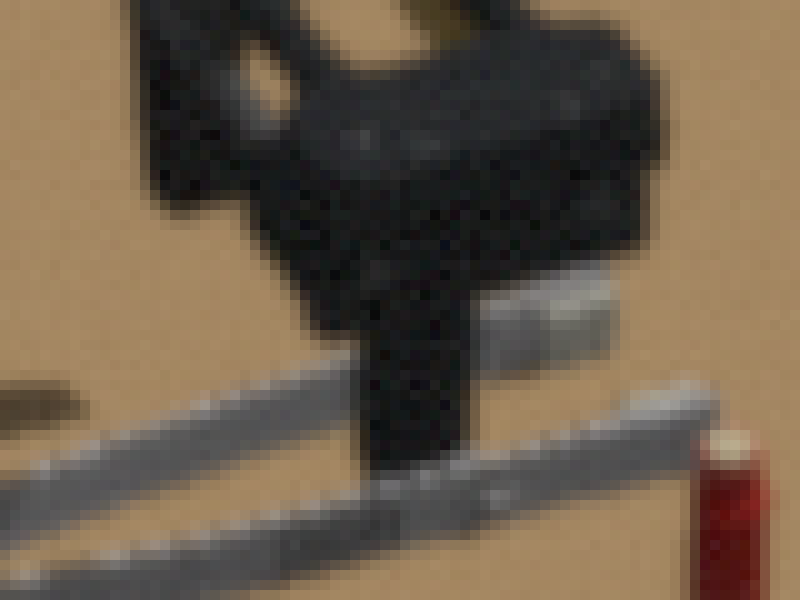

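```bash
python3 -c "
from h import *
np.set_printoptions(precision=1,suppress=True)
p=ctrl.get_image('scene')
for z in (0,10,52,99,142): print('514,77,',z,px(p,(514,77,z)))
c=np.array([218.5,531.9,0]); x=np.array([.38,.925,0]); 
for z in (199,242): print(z,px(p,c+44*x+[0,0,z]),px(p,c-44*x+[0,0,z]))
s=ctrl.get_state(); print(s['joints'],s['tau'],s['wrist_force'],s['wrist_torque'])
t=ctrl.get_image('top'); cv2.imwrite('pics/t3.png',cv2.resize(t['pixels'][240:360,250:410],(800,600),interpolation=3))
a=cv2.imread('pics/scene0.png')[0:70,370:490]; cv2.imwrite('pics/s0g.png',cv2.resize(a,(720,420),interpolation=3))
"
```

```text
514,77, 0 [311.5 257. ]
514,77, 10 [311.4 253.2]
514,77, 52 [311.2 236.8]
514,77, 99 [311.  217.5]
514,77, 142 [310.8 199. ]
199 [434.6  62.7] [398.9  64.6]
242 [436.7  45.3] [400.4  47.1]
[-0.1  0.2  2.  -0.   0.9 -0. ] [ -0.  -35.6 -25.1   0.1   0.   -0. ] [ 0.1 -0.6  0.2] [-0.   0.1  0. ]
```

View pics/s0g.png

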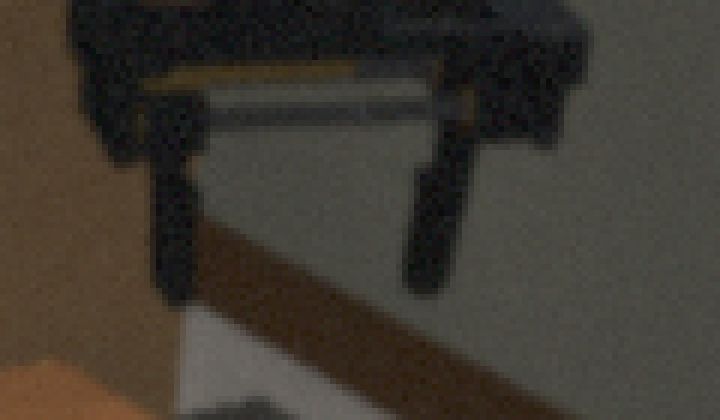

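View pics/t3.png

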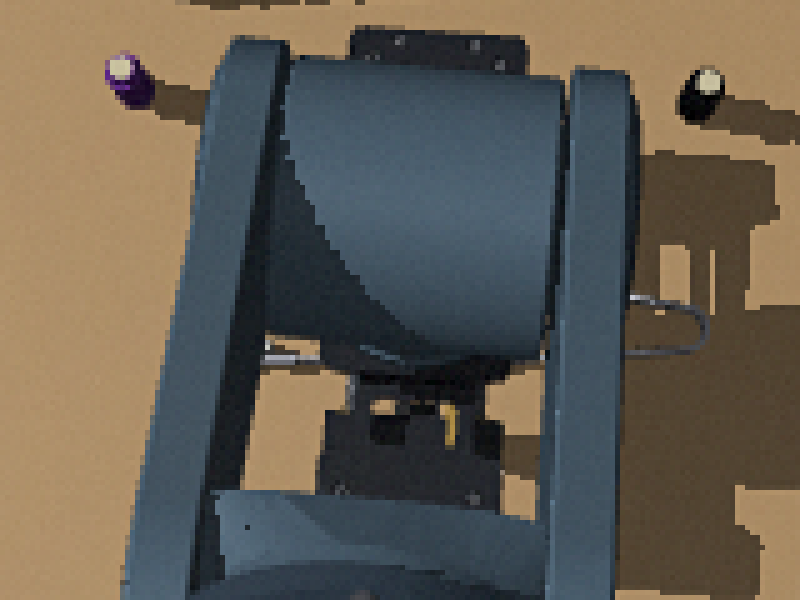

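The pictures disagree with the state. At reported z = 9 (now) and 99, and also at the start, the fingertips appear about 43 mm higher than the reported TCP. Lateral position agrees. I'll trust the pictures and descend stepwise, watching the force.

```bash
python3 -c "
from h import *
print(ctrl.pinch_z,[a for a in dir(ctrl) if a[0]!='_'])"
python3 -m creep '[{"dx":0,"dy":0,"dz":0.01,"ax":0,"ay":0,"az":0},{"dx":0,"dy":0,"dz":0.01,"ax":0,"ay":0,"az":0},{"dx":0,"dy":0,"dz":0.005,"ax":0,"ay":0,"az":0},{"dx":0,"dy":0,"dz":0,"ax":0,"ay":0,"az":0}]'
python3 -c "
from h import *
np.set_printoptions(precision=0,suppress=True)
plan([455,80,3],-3.4)
p=ctrl.get_image('scene'); cv2.imwrite('pics/s4.png',cv2.resize(p['pixels'][190:265,270:370],(800,600),interpolation=3))
for v in range(229,256,2): print(v,back(p,311,v),back(p,308,v))
"
```

```text
18.700000000000003 ['MotionError', 'get_image', 'get_state', 'job_done', 'look_for', 'pinch_z', 'silhouettes']
time: 5.12
position: [454.3, 80.1, -16.4]
tcp_rot: [[0.998, -0.058, -0.002], [-0.058, -0.998, 0.0], [-0.002, -0.0, -1.0]]
wrist_force: [-0.2, -0.8, 0.7]
grip_width: 88.2
t 5.12 pos [454.  80. -16.] yaw -3.33 tilt z [-0.  0. -1.] j [-0.  0.  2. -0.  1. -0.] w 88.17 F [-0. -1.  1.]
tool shift mm before turn dx,dy,dz: 0.7 0.0 -19.4  az deg: 0.07
229 [538.  64.  93.] [537.  58.  95.]
231 [542.  62.  91.] [542.  55.  94.]
233 [516.  75.  64.] [542.  55.  89.]
235 [517.  75.  59.] [516.  69.  61.]
237 [516.  76.  53.] [517.  68.  57.]
239 [519.  74.  51.] [515.  69.  50.]
241 [515.  76.  43.] [515.  69.  45.]
243 [515.  75.  38.] [518.  68.  43.]
245 [515.  76.  33.] [515.  69.  36.]
247 [485.  92.  -1.] [514.  70.  29.]
249 [492.  88.  -0.] [490.  82.   1.]
251 [493.  87.  -4.] [495.  80.   1.]
253 [502.  83.  -1.] [501.  76.   1.]
255 [512.  77.   3.] [508.  73.   2.]
```

View pics/s4.png

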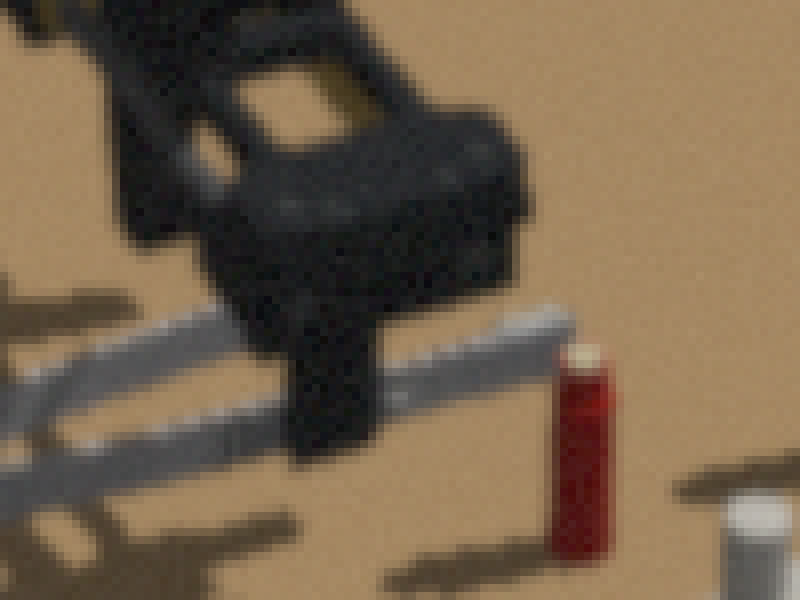

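```bash
python3 -m creep '[{"dx":0.001,"dy":0,"dz":0.01,"ax":0,"ay":0,"az":0},{"dx":0,"dy":0,"dz":0.006,"ax":0,"ay":0,"az":0},{"dx":0,"dy":0,"dz":0.003,"ax":0,"ay":0,"az":0},{"dx":0,"dy":0,"dz":0.002,"ax":0,"ay":0,"az":0},{"dx":0,"dy":0,"dz":0,"ax":0,"ay":0,"az":0}]'
python3 -c "
from h import *
np.set_printoptions(precision=0,suppress=True)
plan([455,80,-41],-3.4)
p=ctrl.get_image('scene'); cv2.imwrite('pics/s5.png',cv2.resize(p['pixels'][190:265,270:370],(800,600),interpolation=3))
for v in range(229,262,2): print(v,back(p,311,v),back(p,308,v))
"
```

```text
time: 5.8
position: [455.9, 80.0, -36.8]
tcp_rot: [[0.998, -0.058, -0.0], [-0.058, -0.998, -0.0], [-0.0, 0.0, -1.0]]
wrist_force: [-0.2, 0.1, 0.2]
grip_width: 88.1
t 5.8 pos [456.  80. -37.] yaw -3.33 tilt z [-0. -0. -1.] j [-0.  0.  2. -0.  1. -0.] w 88.12 F [-0.  0.  0.]
tool shift mm before turn dx,dy,dz: -0.9 0.0 4.2  az deg: 0.07
229 [551.  57. 104.] [550.  51. 106.]
231 [549.  57.  98.] [550.  51. 102.]
233 [549.  58.  93.] [545.  53.  92.]
235 [544.  60.  84.] [541.  56.  84.]
237 [542.  61.  77.] [543.  55.  81.]
239 [542.  61.  73.] [539.  57.  72.]
241 [542.  61.  68.] [543.  54.  72.]
243 [519.  73.  42.] [515.  69.  40.]
245 [517.  74.  35.] [517.  68.  37.]
247 [515.  76.  27.] [515.  69.  30.]
249 [519.  74.  26.] [517.  68.  27.]
251 [516.  75.  19.] [514.  69.  19.]
253 [515.  76.  12.] [516.  68.  16.]
255 [517.  74.   9.] [516.  68.  10.]
257 [514.  76.   0.] [512.  70.   1.]
259 [518.  74.  -1.] [517.  68.   1.]
261 [524.  71.  -1.] [520.  66.  -2.]
```

View pics/s5.png

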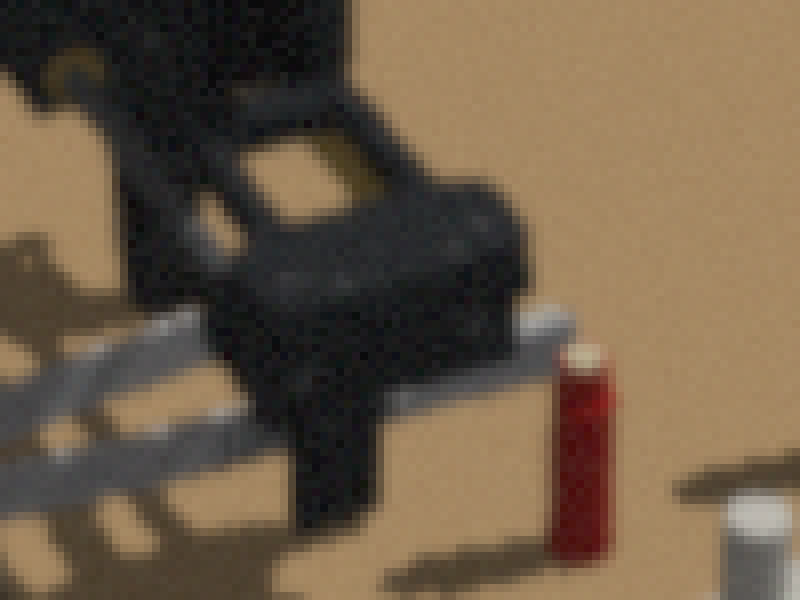

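```bash
python3 -m creep '[{"dx":-0.001,"dy":0,"dz":0.002,"ax":0,"ay":0,"az":0},{"dx":0,"dy":0,"dz":0.002,"ax":0,"ay":0,"az":0},{"dx":0,"dy":0,"dz":0,"ax":0,"ay":0,"az":0},{"dx":0,"dy":0,"dz":0,"ax":0,"ay":0,"az":0}]' 0.5 30
python3 -m creep '[{"dx":0,"dy":0,"dz":0,"ax":0,"ay":0,"az":0},{"dx":0,"dy":0,"dz":0,"ax":0,"ay":0,"az":0},{"dx":0,"dy":0,"dz":0,"ax":0,"ay":0,"az":0},{"dx":0,"dy":0,"dz":0,"ax":0,"ay":0,"az":0}]' 0.54 30
```

```text
time: 6.35
position: [455.7, 80.1, -39.0]
tcp_rot: [[0.998, -0.058, 0.001], [-0.058, -0.998, -0.0], [0.001, -0.0, -1.0]]
wrist_force: [-5.2, -0.0, 19.5]
grip_width: 50.4
time: 6.85
position: [455.7, 80.2, -39.0]
tcp_rot: [[0.998, -0.058, 0.001], [-0.058, -0.998, -0.0], [0.001, -0.0, -1.0]]
wrist_force: [-5.5, -0.4, 20.0]
grip_width: 40.6
```

```bash
python3 -m creep '[{"dx":0,"dy":0,"dz":-0.002,"ax":0,"ay":0,"az":0},{"dx":0,"dy":0,"dz":0,"ax":0,"ay":0,"az":0}]'
python3 -c "
from h import *
np.set_printoptions(precision=0,suppress=True)
plan([455,80,-39],-3.4)
p=ctrl.get_image('scene'); cv2.imwrite('pics/s6.png',cv2.resize(p['pixels'][190:265,270:370],(800,600),interpolation=3))
p=ctrl.get_image('top'); cv2.imwrite('pics/t6.png',cv2.resize(p['pixels'][255:345,275:395],(800,600),interpolation=3))
"
```

```text
time: 7.1
position: [455.0, 80.0, -38.7]
tcp_rot: [[0.998, -0.058, 0.0], [-0.058, -0.998, -0.0], [0.0, 0.0, -1.0]]
wrist_force: [0.6, 0.1, -1.2]
grip_width: 40.6
t 7.1 pos [455.  80. -39.] yaw -3.33 tilt z [ 0. -0. -1.] j [-0.  0.  2.  0.  1. -0.] w 40.57 F [ 1.  0. -1.]
tool shift mm before turn dx,dy,dz: 0.0 0.0 0.3  az deg: 0.07
```

View pics/s6.png

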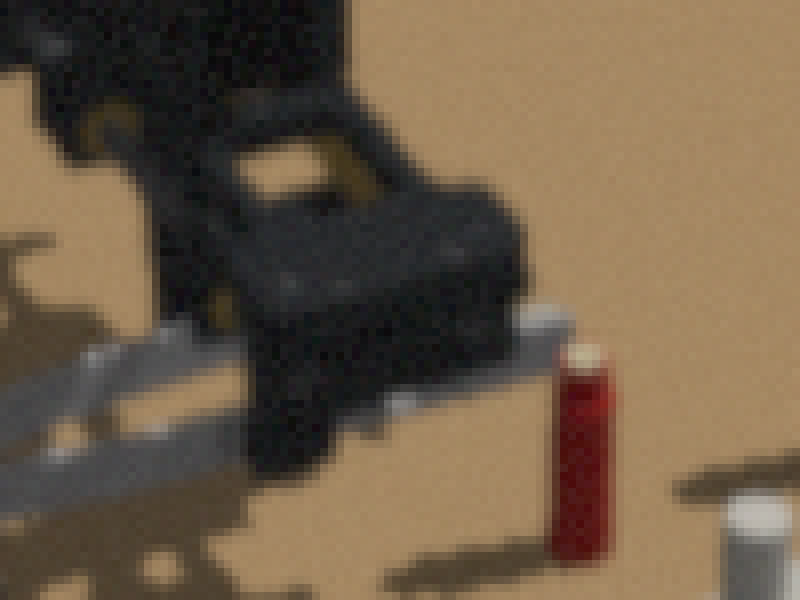

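View pics/t6.png

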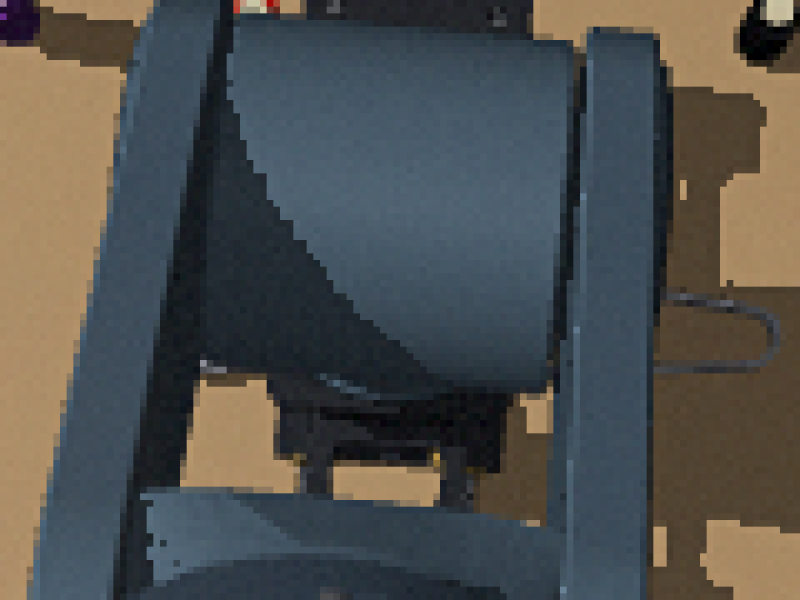

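The tongs are held: width is 40.6 mm against 43 mm free, and the red look-alike is still standing. I'll tighten a little and lift slightly.

```bash
python3 -m creep '[{"dx":0,"dy":0,"dz":0,"ax":0,"ay":0,"az":0},{"dx":0,"dy":0,"dz":0,"ax":0,"ay":0,"az":0},{"dx":0,"dy":0,"dz":-0.003,"ax":0,"ay":0,"az":0},{"dx":0,"dy":0,"dz":-0.007,"ax":0,"ay":0,"az":0},{"dx":0,"dy":0,"dz":-0.015,"ax":0,"ay":0,"az":0},{"dx":0,"dy":0,"dz":-0.015,"ax":0,"ay":0,"az":0},{"dx":0,"dy":0,"dz":-0.01,"ax":0,"ay":0,"az":0},{"dx":0,"dy":0,"dz":0,"ax":0,"ay":0,"az":0}]' 0.555
python3 -c "
from h import *
plan([455,80,-39],-3.4)
p=ctrl.get_image('scene'); cv2.imwrite('pics/s7.png',cv2.resize(p['pixels'][170:270,230:380],(800,533),interpolation=3))
"
```

```text
time: 8.2
position: [456.0, 80.0, 12.6]
tcp_rot: [[0.998, -0.058, 0.003], [-0.058, -0.998, -0.0], [0.003, 0.0, -1.0]]
wrist_force: [-0.8, -0.2, -0.4]
grip_width: 39.2
t 8.2 pos [456.   80.   12.6] yaw -3.33 tilt z [ 2.6e-03 -3.0e-04 -1.0e+00] j [-0.08  0.2   2.02 -0.    0.92 -0.03] w 39.23 F [-0.8 -0.2 -0.4]
tool shift mm before turn dx,dy,dz: -1.0 0.0 51.6  az deg: 0.07
```

View pics/s7.png

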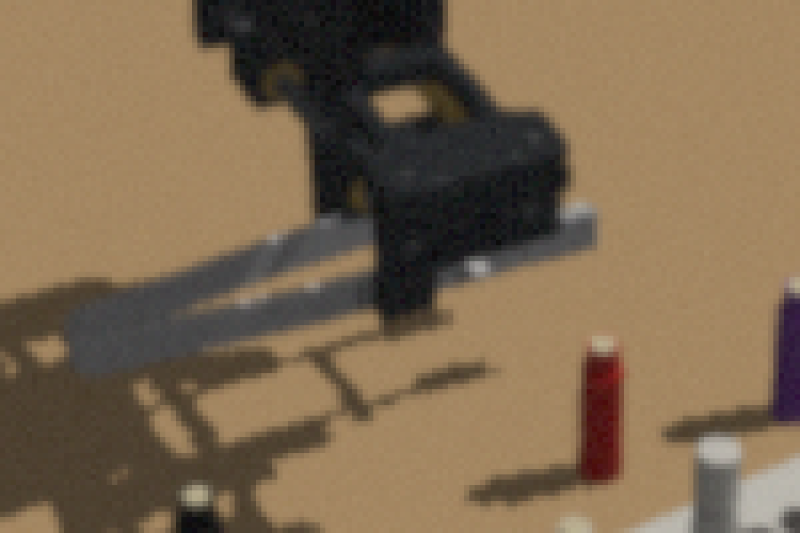

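```bash
python3 -m creep '[{"dx":0.005,"dy":0.002,"dz":-0.008,"ax":0,"ay":0,"az":2},{"dx":0.005,"dy":0.003,"dz":-0.015,"ax":0,"ay":0,"az":5},{"dx":0.005,"dy":0.003,"dz":-0.02,"ax":0,"ay":0,"az":7},{"dx":0.005,"dy":0.003,"dz":-0.016,"ax":0,"ay":0,"az":8},{"dx":0.005,"dy":0,"dz":-0.008,"ax":0,"ay":0,"az":8},{"dx":0.005,"dy":0,"dz":-0.003,"ax":0,"ay":0,"az":8},{"dx":0.005,"dy":0,"dz":0,"ax":0,"ay":0,"az":8},{"dx":0.005,"dy":0,"dz":0,"ax":0,"ay":0,"az":8}]'
python3 -m creep '[{"dx":0,"dy":0,"dz":0,"ax":0,"ay":0,"az":8},{"dx":0,"dy":0,"dz":0,"ax":0,"ay":0,"az":8},{"dx":0,"dy":0,"dz":0,"ax":0,"ay":0,"az":7},{"dx":0,"dy":0,"dz":0,"ax":0,"ay":0,"az":4.4},{"dx":0,"dy":0,"dz":0,"ax":0,"ay":0,"az":2},{"dx":0,"dy":0,"dz":0,"ax":0,"ay":0,"az":0}]'
python3 -c "
from h import *
plan([496.3,58.8,83],-86.7)
p=ctrl.get_image('scene'); cv2.imwrite('pics/s8.png',cv2.resize(p['pixels'][170:310,230:410],(720,560),interpolation=3))
p=ctrl.get_image('top'); cv2.imwrite('pics/t8.png',cv2.resize(p['pixels'][190:340,260:420],(640,600),interpolation=3))
"
```

```text
time: 9.25
position: [488.7, 53.9, 81.3]
tcp_rot: [[0.535, -0.845, -0.0], [-0.845, -0.535, 0.0], [-0.0, 0.0, -1.0]]
wrist_force: [0.8, 0.8, -0.3]
grip_width: 39.1
time: 10.0
position: [488.5, 54.0, 81.3]
tcp_rot: [[0.057, -0.998, -0.0], [-0.998, -0.057, 0.0], [-0.0, 0.0, -1.0]]
wrist_force: [-1.0, 0.6, -0.8]
grip_width: 39.2
t 10.0 pos [488.5  54.   81.3] yaw -86.72 tilt z [-3.e-04  0.e+00 -1.e+00] j [-0.13  0.14  1.91 -0.    1.09  1.38] w 39.21 F [-1.   0.6 -0.8]
tool shift mm before turn dx,dy,dz: -4.3 -8.0 -1.7  az deg: -0.02
```

View pics/s8.png

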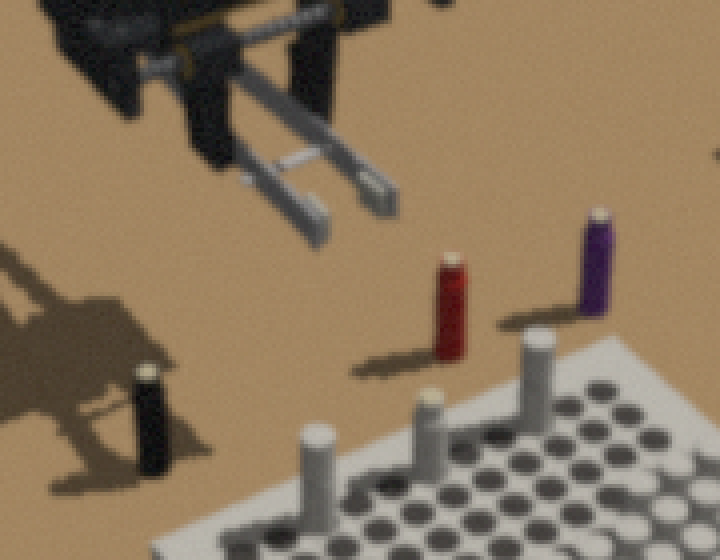

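View pics/t8.png

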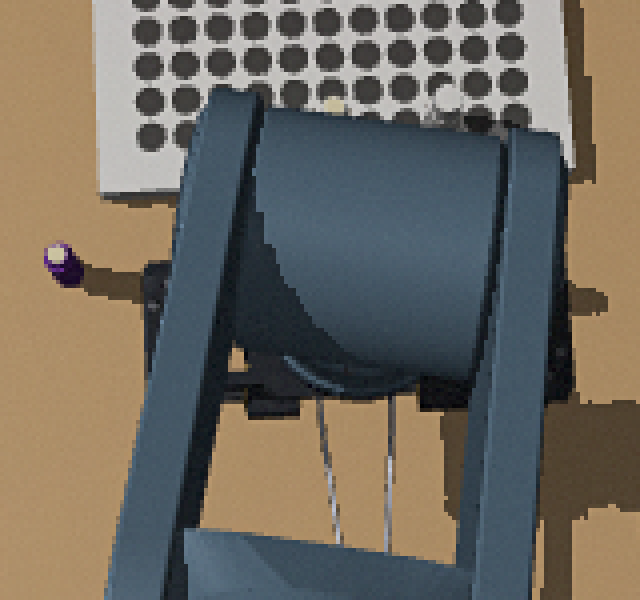

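```bash
python3 -c "
from h import *
np.set_printoptions(precision=1,suppress=True)
p=ctrl.get_image('scene')
a=np.radians(3.3); x=np.array([np.cos(a),np.sin(a),0]); y=np.array([-x[1],x[0],0]); g=np.array([488.5,54,0])
im=cv2.resize(p['pixels'][190:240,280:340],(720,600),interpolation=cv2.INTER_CUBIC)
for s in (1,-1):
  for z in (120,138):
    q=px(p,g+86*x+s*22.8*y+[0,0,z]); print(s,z,q); cv2.circle(im,tuple(int(k) for k in (q-[280,190]+.5)*12),4,(0,0,255),-1)
cv2.imwrite('pics/s9.png',im)
for n in ['jaw_left','jaw_right','tongs_tip','tongue_line']:
  for r in ctrl.look_for(p,n)[:1]: print(n,r['p'],w(p,r['point']))
"
```

```text
1 120 [328.9 224.6]
1 138 [329.  216.6]
-1 120 [307.5 233.1]
-1 138 [307.4 225.1]
jaw_left 0.96 [521.   76.2 132.6]
jaw_right 0.59 [544.   40.4 133.6]
tongs_tip 0.61 [526.2  68.5 130. ]
tongue_line 0.98 [520.   69.2 129. ]
```

View pics/s9.png

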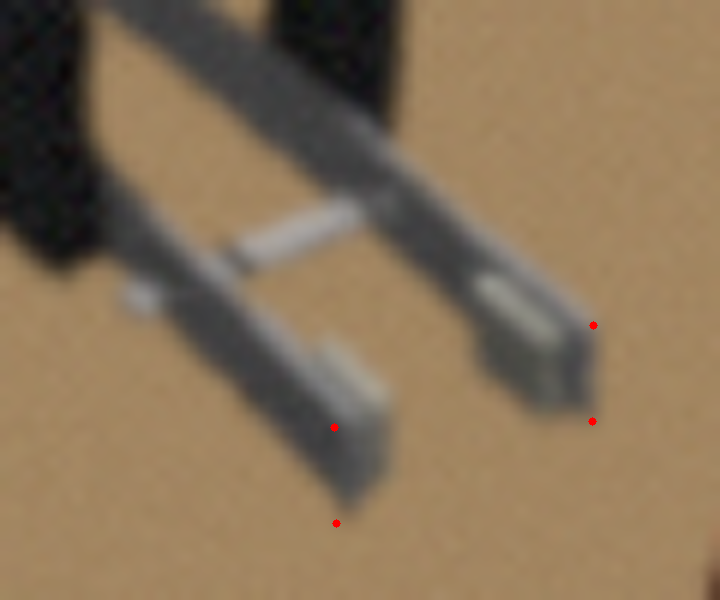

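The tongs are level and the measured jaw ends match the prediction within about 1 px. The black line sits 12 mm inside the right arm, as expected for a gap of about 37 mm. I'll descend in front of the tray, behind the tube.

```bash
python3 -m creep '[{"dx":-0.004,"dy":-0.008,"dz":0.008,"ax":0,"ay":0,"az":0},{"dx":0,"dy":0,"dz":0.016,"ax":0,"ay":0,"az":0},{"dx":0,"dy":0,"dz":0.02,"ax":0,"ay":0,"az":0},{"dx":0,"dy":0,"dz":0.018,"ax":0,"ay":0,"az":0},{"dx":0,"dy":0,"dz":0.014,"ax":0,"ay":0,"az":0},{"dx":0,"dy":0,"dz":0.008,"ax":0,"ay":0,"az":0},{"dx":0,"dy":0,"dz":0.002,"ax":0,"ay":0,"az":0},{"dx":0,"dy":0,"dz":0,"ax":0,"ay":0,"az":0}]'
python3 -c "
from h import *
np.set_printoptions(precision=1,suppress=True)
plan([557,62,-5],-86.7)
p=ctrl.get_image('scene')
s=ctrl.get_state(); R=s['tcp_rot']; g=s['position'].copy(); z0=g[2]+38.7; g[2]=0
x=-R[:,1].copy(); x[2]=0; y=-R[:,0].copy(); y[2]=0
im=cv2.resize(p['pixels'][215:305,280:388],(720,600),interpolation=cv2.INTER_CUBIC); k=600/90
def dot(X,c):
  q=px(p,X); cv2.circle(im,tuple(int(v) for v in (q-[280,215]+.5)*k),3,c,-1)
for sg in (1,-1):
  for z in (z0,z0+18): dot(g+86*x+sg*22.8*y+[0,0,z],(0,0,255))
for z in (20,55,66): dot([631,66.3,z],(0,255,0))
cv2.imwrite('pics/s10.png',im)
"
```

```text
time: 11.35
position: [496.6, 58.5, -4.4]
tcp_rot: [[0.057, -0.998, 0.001], [-0.998, -0.057, -0.0], [0.0, -0.001, -1.0]]
wrist_force: [-0.0, -0.2, -0.1]
grip_width: 39.3
t 11.35 pos [496.6  58.5  -4.4] yaw -86.73 tilt z [ 0. -0. -1.] j [-0.1  0.3  1.9 -0.   0.9  1.4] w 39.29 F [-0.  -0.2 -0.1]
tool shift mm before turn dx,dy,dz: -0.0 -60.5 0.6  az deg: -0.03
```

View pics/s10.png

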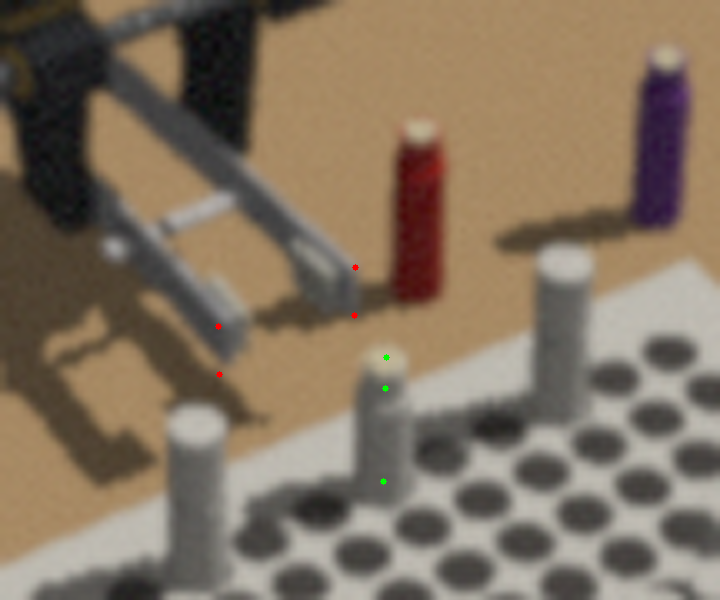

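```bash
python3 -m creep '[{"dx":0,"dy":-0.005,"dz":0,"ax":0,"ay":0,"az":0},{"dx":0,"dy":-0.01,"dz":0,"ax":0,"ay":0,"az":0},{"dx":0,"dy":-0.01,"dz":0,"ax":0,"ay":0,"az":0},{"dx":0,"dy":-0.007,"dz":0,"ax":0,"ay":0,"az":0},{"dx":0,"dy":-0.003,"dz":0,"ax":0,"ay":0,"az":0},{"dx":0,"dy":0,"dz":0,"ax":0,"ay":0,"az":0}]'
cat >> h.py <<'E'
def view(fn,r0,r1,c0,c1,gap=37.5):
    p=ctrl.get_image('scene'); plan([557,62,-5],-86.7)
    s=ctrl.get_state(); R=s['tcp_rot']; g=s['position'].copy(); z0=g[2]+38.7; g[2]=0
    x=-R[:,1].copy(); x[2]=0; y=-R[:,0].copy(); y[2]=0
    k=min(800/(c1-c0),600/(r1-r0)); im=cv2.resize(p['pixels'][r0:r1,c0:c1],None,fx=k,fy=k,interpolation=cv2.INTER_CUBIC)
    def dot(X,c):
        q=px(p,X); cv2.circle(im,tuple(int(v) for v in (q-[c0,r0]+.5)*k),2,c,-1)
    dot(g+75*x+[0,0,z0+18],(255,0,255))
    for sg in (1,-1): dot(g+86*x+sg*(gap/2+4)*y+[0,0,z0+18],(0,0,255)); dot(g+75*x+sg*(gap/2-6)*y+[0,0,z0+17],(0,255,255))
    for z in (20,55,66): dot([631,66.3,z],(0,255,0))
    cv2.imwrite(fn,im); return p
E
python3 -c "
from h import *
view('pics/s11.png',225,300,290,370)
t=ctrl.get_image('top'); cv2.imwrite('pics/t11.png',cv2.resize(t['pixels'][190:265,290:390],(800,600),interpolation=3))
"
```

```text
time: 12.15
position: [531.2, 60.6, -4.8]
tcp_rot: [[0.057, -0.998, -0.0], [-0.998, -0.057, 0.0], [-0.0, 0.0, -1.0]]
wrist_force: [-0.5, 0.7, -1.1]
grip_width: 39.1
t 12.2 pos [530.9  60.6  -4.9] yaw -86.73 tilt z [-5.e-04  0.e+00 -1.e+00] j [-0.11  0.37  1.84 -0.    0.93  1.41] w 39.31 F [ 0.5  0.8 -0.3]
tool shift mm before turn dx,dy,dz: 0.1 -26.1 0.1  az deg: -0.03
```

View pics/s11.png

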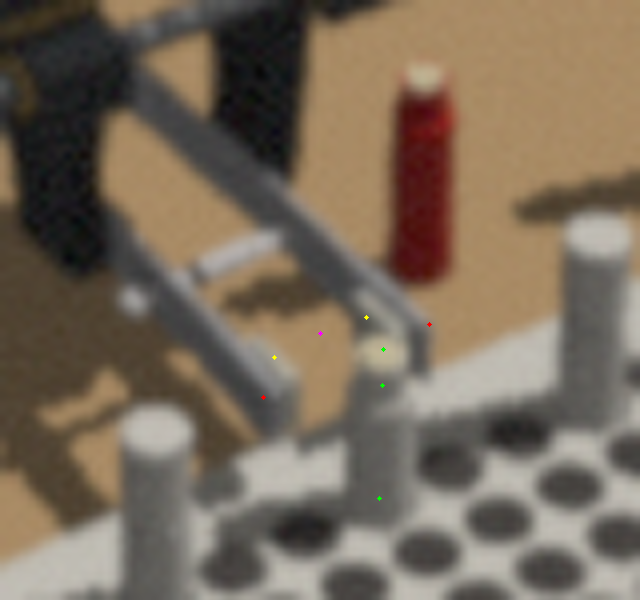

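View pics/t11.png

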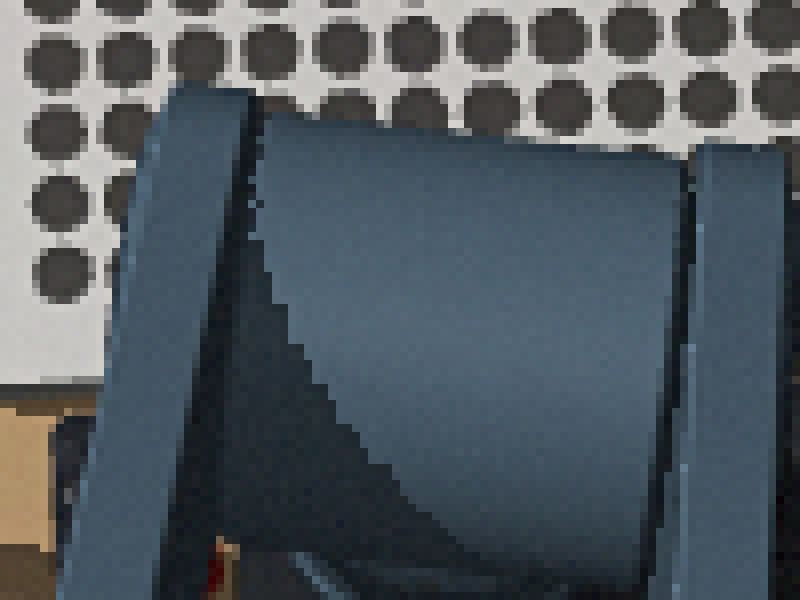

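```bash
python3 -m creep '[{"dx":0,"dy":-0.004,"dz":0,"ax":0,"ay":0,"az":0},{"dx":0,"dy":-0.006,"dz":0,"ax":0,"ay":0,"az":0},{"dx":0,"dy":-0.004,"dz":0,"ax":0,"ay":0,"az":0},{"dx":0,"dy":0,"dz":0,"ax":0,"ay":0,"az":0}]'
python3 -c "
from h import *
view('pics/s12.png',225,300,290,370)"
python3 -m creep '[{"dx":0,"dy":-0.004,"dz":0,"ax":0,"ay":0,"az":0},{"dx":0,"dy":-0.005,"dz":0,"ax":0,"ay":0,"az":0},{"dx":0,"dy":-0.003,"dz":0,"ax":0,"ay":0,"az":0},{"dx":0,"dy":0,"dz":0,"ax":0,"ay":0,"az":0}]'
python3 -c "
from h import *
view('pics/s13.png',225,300,290,370)"
```

```text
time: 12.75
position: [545.7, 61.3, -4.6]
tcp_rot: [[0.057, -0.998, 0.0], [-0.998, -0.057, -0.0], [0.0, -0.0, -1.0]]
wrist_force: [-0.9, -0.2, -0.3]
grip_width: 39.4
t 12.8 pos [545.3  61.3  -4.7] yaw -86.73 tilt z [-1.e-04 -0.e+00 -1.e+00] j [-0.1   0.4   1.8  -0.    0.94  1.41] w 39.49 F [ 0.6  0.3 -1. ]
tool shift mm before turn dx,dy,dz: 0.0 -11.7 0.3  az deg: -0.03
time: 13.3
position: [557.5, 62.0, -4.7]
tcp_rot: [[0.057, -0.998, 0.0], [-0.998, -0.057, -0.0], [0.0, -0.0, -1.0]]
wrist_force: [-0.0, -0.0, -0.8]
grip_width: 39.1
t 13.35 pos [557.2  62.   -4.8] yaw -86.73 tilt z [-1.e-04 -0.e+00 -1.e+00] j [-0.1   0.42  1.77 -0.    0.95  1.41] w 39.34 F [-0.6  0.5 -1.5]
tool shift mm before turn dx,dy,dz: 0.0 0.2 0.2  az deg: -0.03
```

View pics/s13.png

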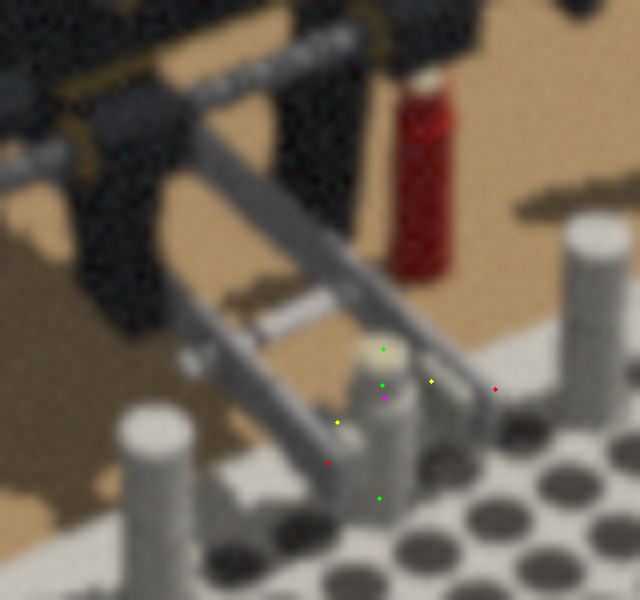

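The open tube, neck at (383,350), stands between the pads and nothing has been touched. I'll close to just short of contact and check the centring.

```bash
python3 -m creep '[{"dx":0,"dy":-0.001,"dz":0,"ax":0,"ay":0,"az":0},{"dx":0,"dy":0,"dz":0,"ax":0,"ay":0,"az":0},{"dx":0,"dy":0,"dz":0,"ax":0,"ay":0,"az":0}]' 0.608
python3 -c "
from h import *
p=view('pics/s14.png',235,295,300,380,30)
cv2.imwrite('pics/s14b.png',cv2.resize(p['pixels'][255:295,315:365],(750,600),interpolation=cv2.INTER_CUBIC))"
```

```text
time: 13.72
position: [558.1, 62.1, -4.7]
tcp_rot: [[0.057, -0.998, -0.0], [-0.998, -0.057, 0.0], [-0.0, 0.0, -1.0]]
wrist_force: [-0.3, 0.2, -0.7]
grip_width: 34.4
t 13.78 pos [558.1  62.1  -4.7] yaw -86.73 tilt z [-0. -0. -1.] j [-0.1   0.42  1.77 -0.    0.95  1.41] w 34.42 F [-0.1  0.2 -0.1]
tool shift mm before turn dx,dy,dz: 0.0 1.1 0.3  az deg: -0.03
```

View pics/s14b.png

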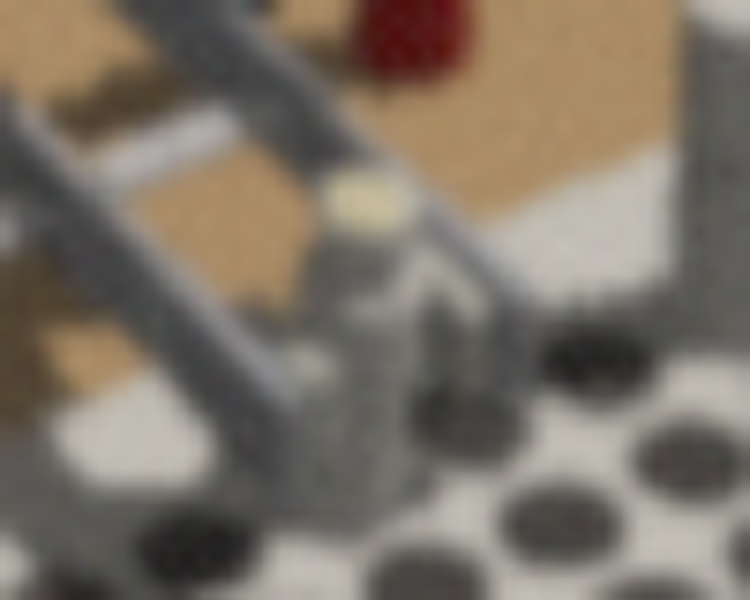

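View pics/s14.png

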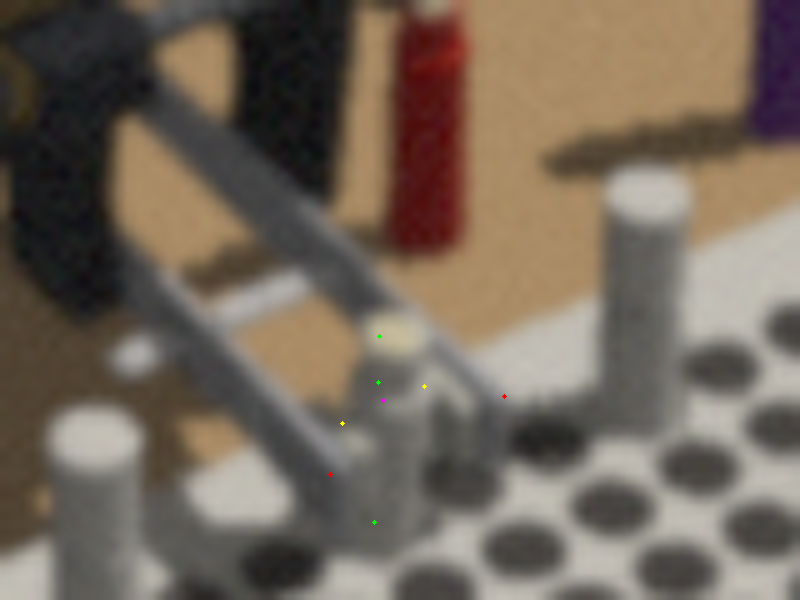

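The tube leaned to the left: its neck moved from (379,336) to (396,331). The right pad met it first, so the tongs sit about 2.5–3 mm too far left. I'll reopen slightly and shift right.

```bash
python3 -m creep '[{"dx":0,"dy":0,"dz":0,"ax":0,"ay":0,"az":0},{"dx":0.0015,"dy":0,"dz":0,"ax":0,"ay":0,"az":0},{"dx":0.0012,"dy":0,"dz":0,"ax":0,"ay":0,"az":0},{"dx":0,"dy":0,"dz":0,"ax":0,"ay":0,"az":0}]' 0.575
python3 -c "
from h import *
p=view('pics/s15.png',235,295,300,380,34)"
```

```text
time: 14.28
position: [558.4, 59.3, -4.7]
tcp_rot: [[0.057, -0.998, 0.0], [-0.998, -0.057, -0.0], [0.0, -0.0, -1.0]]
wrist_force: [-0.0, -0.3, -0.4]
grip_width: 37.8
t 14.32 pos [558.3  59.3  -4.7] yaw -86.74 tilt z [ 0.  0. -1.] j [-0.11  0.42  1.77  0.    0.95  1.41] w 37.49 F [-0.5 -0.3 -0.6]
tool shift mm before turn dx,dy,dz: -2.7 1.2 0.3  az deg: -0.04
```

View pics/s15.png

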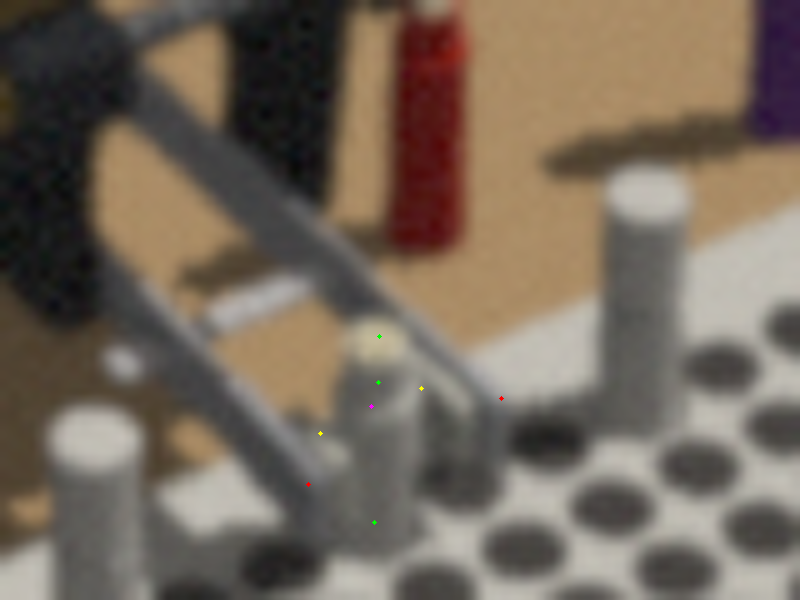

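```bash
python3 -m creep '[{"dx":0,"dy":0,"dz":0,"ax":0,"ay":0,"az":0},{"dx":0,"dy":0,"dz":0,"ax":0,"ay":0,"az":0},{"dx":0,"dy":0,"dz":0,"ax":0,"ay":0,"az":0}]' 0.608
python3 -c "
from h import *
p=view('pics/s16.png',235,295,300,380,30)"
```

```text
time: 14.7
position: [558.3, 59.4, -4.7]
tcp_rot: [[0.057, -0.998, -0.0], [-0.998, -0.057, -0.0], [0.0, 0.0, -1.0]]
wrist_force: [0.4, 0.9, 0.3]
grip_width: 34.6
t 14.75 pos [558.3  59.4  -4.7] yaw -86.73 tilt z [-1.e-04  0.e+00 -1.e+00] j [-0.11  0.42  1.77 -0.    0.95  1.41] w 34.52 F [-0.6 -0.2 -0.1]
tool shift mm before turn dx,dy,dz: -2.6 1.1 0.3  az deg: -0.03
```

View pics/s16.png

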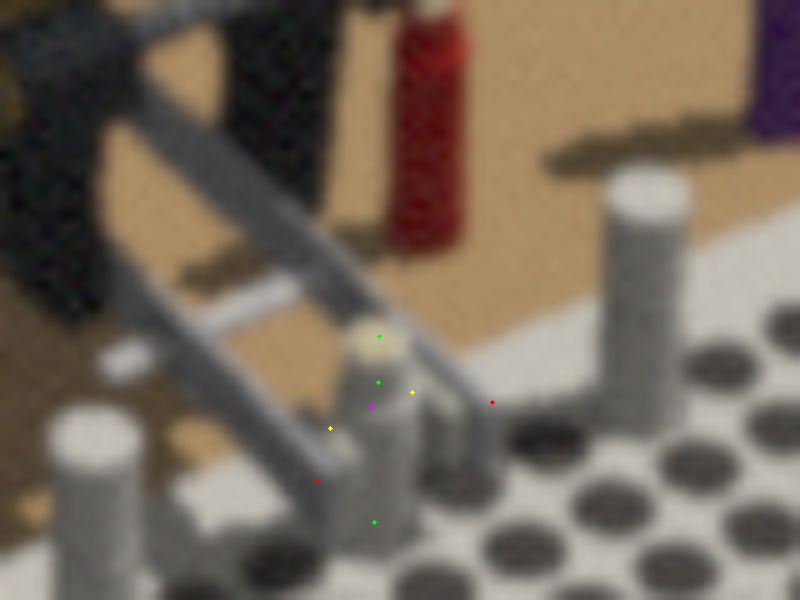

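The tube stays upright this time, with its neck unmoved at (377,341). I'll squeeze to the line in steps.

```bash
python3 -m creep '[{"dx":0,"dy":0,"dz":0,"ax":0,"ay":0,"az":0},{"dx":0,"dy":0,"dz":0,"ax":0,"ay":0,"az":0}]' 0.635
python3 -m creep '[{"dx":0,"dy":0,"dz":0,"ax":0,"ay":0,"az":0},{"dx":0,"dy":0,"dz":0,"ax":0,"ay":0,"az":0},{"dx":0,"dy":0,"dz":0,"ax":0,"ay":0,"az":0},{"dx":0,"dy":0,"dz":0,"ax":0,"ay":0,"az":0}]' 0.659
python3 -c "
from h import *
p=view('pics/s17.png',235,295,300,380,22)
cv2.imwrite('pics/s17b.png',cv2.resize(p['pixels'][255:280,305:340],(784,560),interpolation=cv2.INTER_CUBIC))"
```

```text
time: 15.0
position: [558.4, 59.4, -4.7]
tcp_rot: [[0.057, -0.998, 0.0], [-0.998, -0.057, 0.0], [-0.0, -0.0, -1.0]]
wrist_force: [-0.1, 0.4, -0.7]
grip_width: 32.4
time: 15.5
position: [558.4, 59.4, -4.7]
tcp_rot: [[0.057, -0.998, 0.0], [-0.998, -0.057, -0.0], [0.0, -0.0, -1.0]]
wrist_force: [0.5, 0.2, -1.0]
grip_width: 30.0
t 15.55 pos [558.4  59.4  -4.6] yaw -86.74 tilt z [ 1.e-04 -0.e+00 -1.e+00] j [-0.11  0.42  1.77  0.    0.95  1.41] w 30.23 F [ 0.4  0.4 -0. ]
tool shift mm before turn dx,dy,dz: -2.7 1.2 0.4  az deg: -0.04
```

View pics/s17.png

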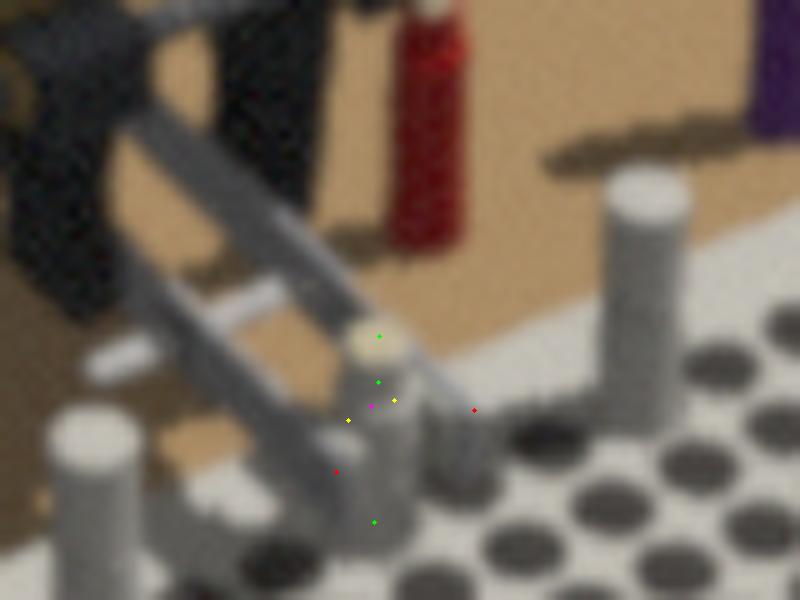

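View pics/s17b.png

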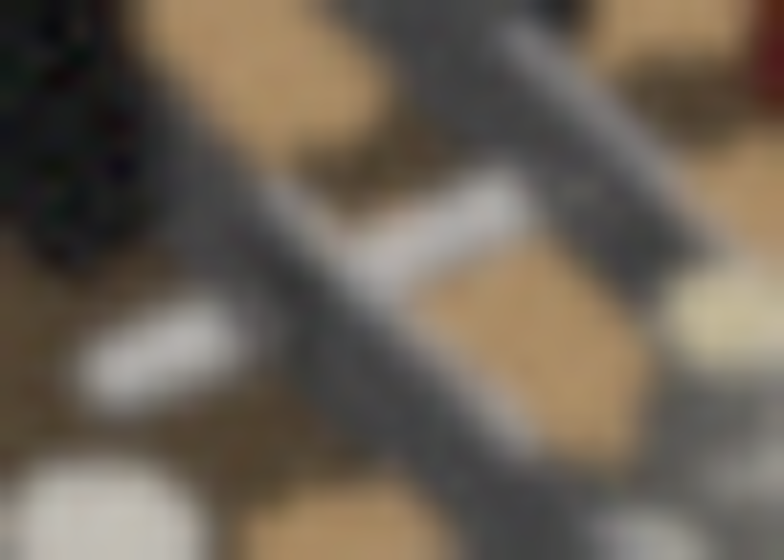

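The tongs are squeezed to 30.0–30.2 mm over the ridges, a computed gap of about 22.3 mm. The line sits at the outer face of the right arm, with the tongue emerging around (250,320) in the crop, and the tube is upright. Now I'll lift straight up.

```bash
python3 -m creep '[{"dx":0,"dy":0,"dz":-0.001,"ax":0,"ay":0,"az":0},{"dx":0,"dy":0,"dz":-0.002,"ax":0,"ay":0,"az":0},{"dx":0,"dy":0,"dz":-0.003,"ax":0,"ay":0,"az":0},{"dx":0,"dy":0,"dz":-0.004,"ax":0,"ay":0,"az":0},{"dx":0,"dy":0,"dz":-0.005,"ax":0,"ay":0,"az":0},{"dx":0,"dy":0,"dz":-0.005,"ax":0,"ay":0,"az":0},{"dx":0,"dy":0,"dz":-0.005,"ax":0,"ay":0,"az":0},{"dx":0,"dy":0,"dz":-0.002,"ax":0,"ay":0,"az":0}]'
python3 -c "
from h import *
p=view('pics/s18.png',220,295,295,385,22)"
```

```text
time: 16.55
position: [558.6, 59.4, 22.8]
tcp_rot: [[0.057, -0.998, 0.001], [-0.998, -0.057, -0.0], [0.0, -0.001, -1.0]]
wrist_force: [-0.3, 1.0, -0.6]
grip_width: 30.4
t 16.6 pos [558.6  59.4  22.9] yaw -86.74 tilt z [ 7.e-04 -1.e-04 -1.e+00] j [-0.11  0.37  1.76  0.    1.01  1.41] w 29.93 F [-0.9  0.  -1.7]
tool shift mm before turn dx,dy,dz: -2.7 1.5 27.9  az deg: -0.04
```

View pics/s18.png

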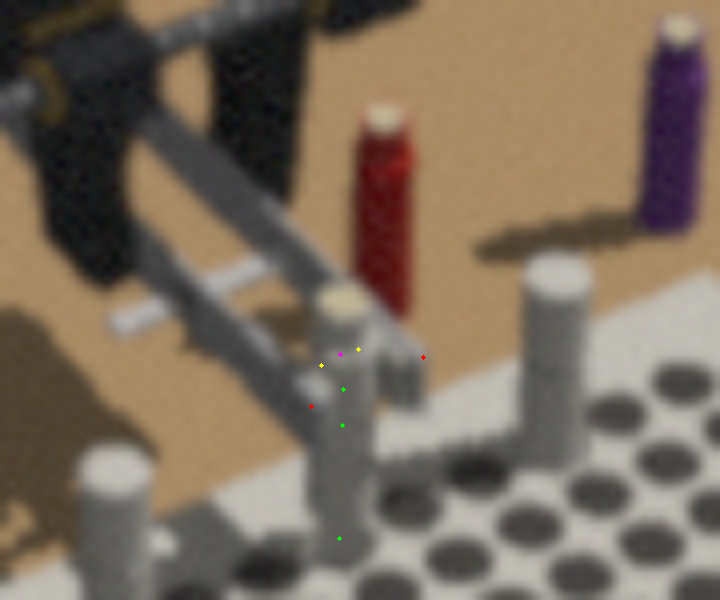

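The tube is rising with the tongs, upright. I'll continue up another 90 mm.

```bash
python3 -m creep '[{"dx":0,"dy":0,"dz":-0.004,"ax":0,"ay":0,"az":0},{"dx":0,"dy":0,"dz":-0.01,"ax":0,"ay":0,"az":0},{"dx":0,"dy":0,"dz":-0.016,"ax":0,"ay":0,"az":0},{"dx":0,"dy":0,"dz":-0.02,"ax":0,"ay":0,"az":0},{"dx":0,"dy":0,"dz":-0.018,"ax":0,"ay":0,"az":0},{"dx":0,"dy":0,"dz":-0.012,"ax":0,"ay":0,"az":0},{"dx":0,"dy":0,"dz":-0.007,"ax":0,"ay":0,"az":0},{"dx":0,"dy":0,"dz":-0.003,"ax":0,"ay":0,"az":0}]'
python3 -m creep '[{"dx":0,"dy":0,"dz":0,"ax":0,"ay":0,"az":0},{"dx":0,"dy":0,"dz":0,"ax":0,"ay":0,"az":0},{"dx":0,"dy":0,"dz":0,"ax":0,"ay":0,"az":0},{"dx":0,"dy":0,"dz":0,"ax":0,"ay":0,"az":0}]'
python3 -c "
from h import *
np.set_printoptions(precision=1,suppress=True)
p=view('pics/s19.png',170,305,265,425,22)
cv2.imwrite('pics/s19b.png',cv2.resize(p['pixels'][195:255,300:360],(600,600),interpolation=cv2.INTER_CUBIC))
r=ctrl.look_for(p,'open_tube_center'); [print(k['p'],w(p,k['point']),px(p,w(p,k['point']))) for k in r[:4]]"
```

```text
time: 17.6
position: [558.3, 59.4, 112.5]
tcp_rot: [[0.057, -0.998, 0.0], [-0.998, -0.057, 0.0], [-0.0, -0.0, -1.0]]
wrist_force: [-1.3, -0.1, -0.7]
grip_width: 30.2
time: 18.1
position: [558.1, 59.4, 112.0]
tcp_rot: [[0.057, -0.998, -0.001], [-0.998, -0.057, 0.0], [-0.0, 0.001, -1.0]]
wrist_force: [-1.5, 0.0, -1.5]
grip_width: 30.1
t 18.15 pos [558.2  59.4 112.1] yaw -86.73 tilt z [-0.  0. -1.] j [-0.1  0.2  1.7 -0.   1.2  1.4] w 29.92 F [ 0.2  0.4 -0.6]
tool shift mm before turn dx,dy,dz: -2.7 1.1 117.1  az deg: -0.03
0.71 [560.3 208.   32.9] [379.9 236.6]
0.66 [555.  128.4  24.6] [344.4 251. ]
0.64 [555.9 -37.1  36.8] [268.1 274.8]
0.62 [635.9  62.8 155.7] [338. 231.]
```

View pics/s19.png

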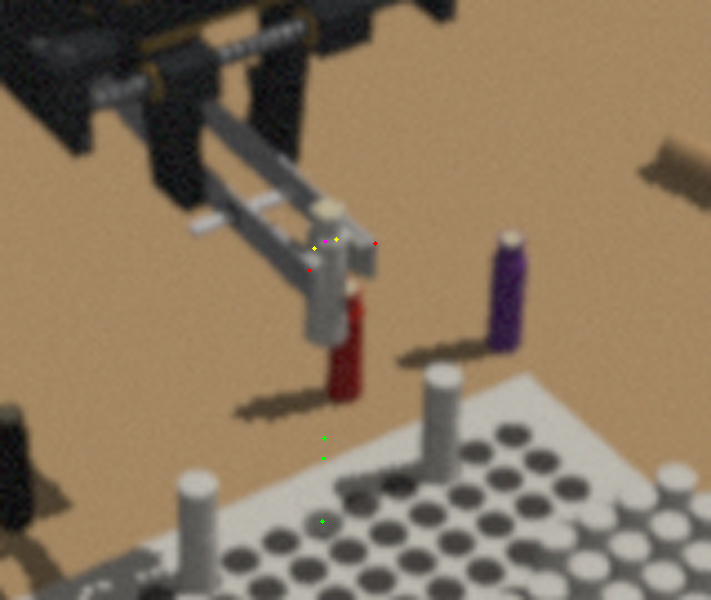

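View pics/s19b.png

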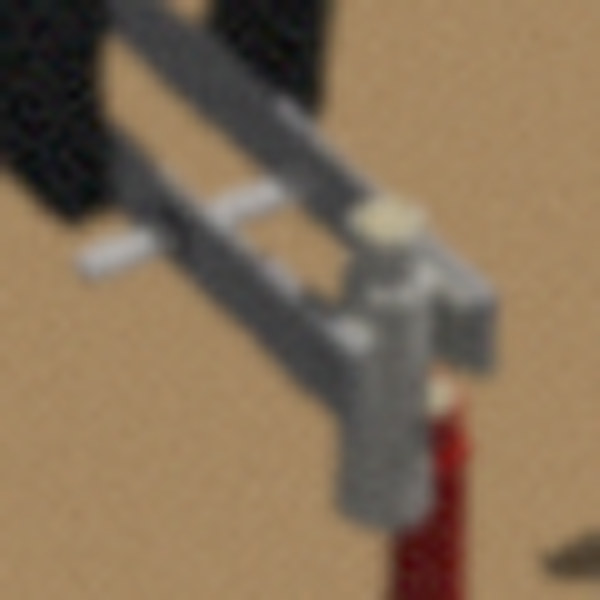

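```bash
python3 -c "
from h import *
np.set_printoptions(precision=1,suppress=True)
ws=[]
p=None
Z=[];P=[]
for i in range(4):
  p=ctrl.get_image('scene'); s=ctrl.get_state(); ws.append(s['grip_width']); Z.append(p['z_map']);P.append(p['pixels'].astype(float))
z=np.median(Z,axis=0); im=np.mean(P,axis=0)
print('w',np.mean(ws),s['joint_vel'].round(3),s['time'])
pts=[]
for v in range(226,247):
  for u in (336,337,338,339,340):
    X=back(p,u,v,z=z[v,u]); pts.append(X)
pts=np.array(pts)
k=[]
for v in range(226,247,2):
  q=np.array([back(p,u,v,z=z[v,u]) for u in (336,337,338,339,340)]); k.append(q.mean(0)); print(v,q.mean(0))
k=np.array(k); print('dx/dz,dy/dz',np.polyfit(k[:,2],k[:,0],1)[0],np.polyfit(k[:,2],k[:,1],1)[0])
for zz in (113,122,174,183): print(zz,px(p,[632,64,zz]))
cv2.imwrite('pics/s20.png',cv2.resize(im[208:233,300:335].astype(np.uint8),(784,560),interpolation=cv2.INTER_CUBIC))
"
```

```text
w 30.095013279856687 [-0. -0.  0. -0. -0. -0.] 18.4
226 [637.5  61.4 168.2]
228 [639.7  60.1 165.9]
230 [641.4  59.2 163.2]
232 [640.4  59.9 157.9]
234 [640.4  60.  153.6]
236 [640.1  60.3 148.9]
238 [638.8  61.2 143.2]
240 [638.5  61.5 138.5]
242 [638.4  61.6 134. ]
244 [638.4  61.7 129.5]
246 [638.5  61.8 125.1]
dx/dz,dy/dz 0.03570109685689623 -0.042421900737413844
113 [337.1 248.8]
122 [337.2 244.9]
174 [337.7 221. ]
183 [337.8 216.7]
```

View pics/s20.png

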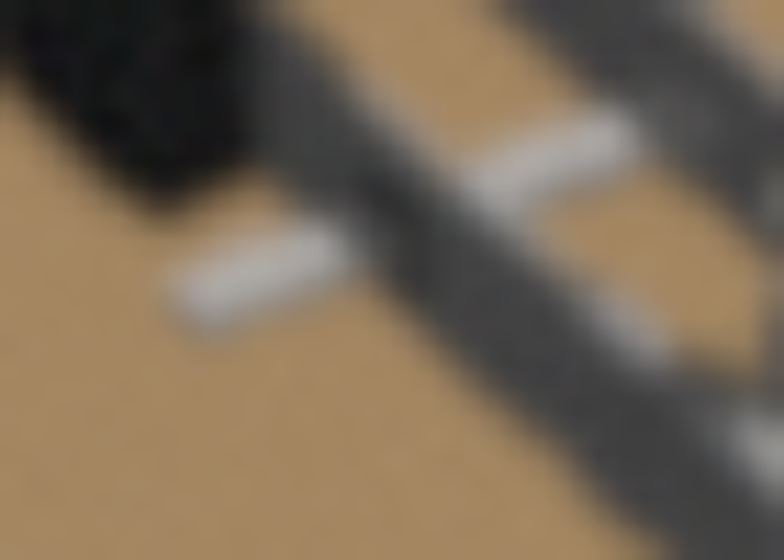

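```bash
python3 -c "
from h import *
print(ctrl.job_done()); s=ctrl.get_state(); print(s['time'],s['grip_width'],s['position'])"
```

```text
the job is handed in; nothing more can be done
None
the job is handed in; nothing more can be done
```

The uncapped tube, the middle one of the front row, is out of the tray. It was lifted with the tongs squeezed to the line, and the job was handed in at about 18.4 s. I picked up the tongs by their ridges, brought the jaws in from the front, squeezed to the line, and only then lifted straight up about 117 mm.

**Last checks**
- **Line:** the width over the ridges was 30.1 mm, which works out to a jaw gap of about 22.3 mm. In the picture the black line lies at the outer face of the right arm, but the resolution there is only about 2 mm per pixel.
- **Height and stillness:** the foot is about 115–120 mm above the bench, against 73 mm for the caps. The joints were at rest.
- **Upright:** the tube is upright within about 2–3°, limited by depth noise.
- **Other things:** the capped tubes and look-alikes were in place in the last picture. The spatula was never approached.

**What disagreed or went wrong**
- **Reported height:** the fingertips were really about 40 mm higher than the reported TCP height. I went by the pictures instead.
- **Bench contact:** while lowering to grasp the tongs, the fingertips pressed the bench with about 20 N for about half a second before I backed off.
- **First closing:** my first approach was about 2.7 mm too far left, and one soft pad leaned the tube slightly in its bore. I reopened, re-centred and saw it upright again before squeezing.

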